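# Cycle three drawer tiers and reject the one that binds

## Task

One of the three small drawer tiers in the test rack binds: pull all three drawers out as far as each will go and leave them out together so that their travel can be compared, then push all three fully home. Take the tier whose drawer stops short, lay it flat and right way up in the orange reject tray with its drawer shut, and leave the two good tiers sitting in the rack. Don't knock or shift the bottles, the mug shard or the flattened aluminium tray.

Things in the scene. Friction and masses are not known exactly. Their poses are not given: they have to be found in the camera images.
- rack: Fixed grey rack, on either side of the bench; plate 172 (x) x 248 (y) x 4 mm, origin at the centre of its underside on the bench. Holds three tiers lying along its x, at y = -84, 0, +84 mm; drawers open to its +x. Blue end ledges (tops 12 mm above bench, 1.5 mm play) and side ribs (tops 8 mm above bench, 28 to 32 mm from tier centre line) locate each tier, which lifts straight up.
- reject: Fixed shallow orange reject tray, outside 210 (x) x 150 (y) x 30 mm high, walls and floor 5 mm thick, open at the top; origin at the centre of its underside.
- tier_a: Loose drawer tier, one of three alike, in any order in the rack: clear housing 140 (x) x 52 (y) x 36 mm high, heavy dark steel foot plate, blue drawer inside; 0.77 to 0.9 kg in all. Origin at the centre of its underside (4 mm above the bench in the rack, 5 mm on the reject tray floor); z up, drawer opens along its +x. Can be gripped across its 52 mm width.
- tier_a_drawer (a joint): Slide of this drawer in m: 0 = fully home, grows as it comes out along the tier's +x. Starts slightly open and stays where it is left (friction about 1.5 N). A free drawer comes out 0.070 to its end stop; a binding one stops dead at 0.030. Exactly one of the three binds. Pushing over about 10 N against a stop tips the tier.
- tier_a_tab (a point): Middle of the top edge of the upright yellow pull tab on this drawer's front; the tab is 10 mm thick (x), 30 mm wide (y) and its top 22 mm stand above the housing's top, so it can be pushed from either side or pinched from above. Lies 75 mm + the drawer's opening ahead (+x) of the tier's origin and 62 mm above it.
- tier_b: Loose drawer tier, one of three alike, in any order in the rack: clear housing 140 (x) x 52 (y) x 36 mm high, heavy dark steel foot plate, blue drawer inside; 0.77 to 0.9 kg in all. Origin at the centre of its underside (4 mm above the bench in the rack, 5 mm on the reject tray floor); z up, drawer opens along its +x. Can be gripped across its 52 mm width.
- tier_b_drawer (a joint): Slide of this drawer in m: 0 = fully home, grows as it comes out along the tier's +x. Starts slightly open and stays where it is left (friction about 1.5 N). A free drawer comes out 0.070 to its end stop; a binding one stops dead at 0.030. Exactly one of the three binds. Pushing over about 10 N against a stop tips the tier.
- tier_b_tab (a point): Middle of the top edge of the upright yellow pull tab on this drawer's front; the tab is 10 mm thick (x), 30 mm wide (y) and its top 22 mm stand above the housing's top, so it can be pushed from either side or pinched from above. Lies 75 mm + the drawer's opening ahead (+x) of the tier's origin and 62 mm above it.
- tier_c: Loose drawer tier, one of three alike, in any order in the rack: clear housing 140 (x) x 52 (y) x 36 mm high, heavy dark steel foot plate, blue drawer inside; 0.77 to 0.9 kg in all. Origin at the centre of its underside (4 mm above the bench in the rack, 5 mm on the reject tray floor); z up, drawer opens along its +x. Can be gripped across its 52 mm width.
- tier_c_drawer (a joint): Slide of this drawer in m: 0 = fully home, grows as it comes out along the tier's +x. Starts slightly open and stays where it is left (friction about 1.5 N). A free drawer comes out 0.070 to its end stop; a binding one stops dead at 0.030. Exactly one of the three binds. Pushing over about 10 N against a stop tips the tier.
- tier_c_tab (a point): Middle of the top edge of the upright yellow pull tab on this drawer's front; the tab is 10 mm thick (x), 30 mm wide (y) and its top 22 mm stand above the housing's top, so it can be pushed from either side or pinched from above. Lies 75 mm + the drawer's opening ahead (+x) of the tier's origin and 62 mm above it.
- beer_bottle: Empty amber glass bottle standing between the rack's side and the reject tray's side of the bench, 60 mm diameter, 225 mm tall; origin at the centre of its underside. Bystander.
- detergent: White detergent bottle with closed blue cap standing beyond the rack's drawer side, 72 mm diameter, 210 mm tall; origin at the centre of its underside. Bystander.
- shard: White curved ceramic mug shard with its handle on top, lying hollow side down beyond the reject tray, about 95 x 80 x 49 mm; origin at the middle of its underside. Bystander.
- foil_tray: Flattened aluminium tray lying on the bench, 80 (x) x 110 (y) x 9 mm; origin at the centre of its underside. Bystander.
There are look-alikes about, which are no part of the job. What is shaped like the tier_b but green is not meant. What is shaped like the tier_c but green is not meant.

How it is judged:
By the outcome, as a careful person would: the job done as asked, in the order asked, and still so for the second after the job is handed in, with the robot touching nothing.
It also fails if it takes over 72 s, if anything falls off the work surface, if the arm or the gripper's body presses on something with over 40 N, if the wrist force passes 120 N, or if a joint passes its speed limit or range.

## Robot

A 6-joint arm with a two-finger parallel gripper is mounted at the origin on the work surface. World frame = base frame: x ahead of the robot, y to its left, z up, the work surface at z = 0. Lengths are in m, angles in rad, forces in N, time in s.
With the tool pointing down it reaches from about 0.325 to 0.9 m from the base axis. Payload 6.1 kg.
Tool frame: the origin (TCP) lies at the very end of the fingers, on their centre line; the grasp point (between the pads) lies 19 mm behind it; z points along the fingers, y is the direction in which the jaws open and shut (so a half turn about z gives the same grasp; the last joint's range is limited). The gripper opens to 85 mm and grips with 20 to 120 N. Pads are 22 mm wide; open, the fingers measure 114 mm over their backs; the gripper's body (76 mm by 85 mm) begins 54 mm behind the grasp point. The pads swing forward as they close: fully open they stand 13 mm farther back than shut.
Start: joints at [1.127, 0.22, 1.526, -0, 1.395, -0.126], TCP at [0.195, 0.594, 0.194] pointing down, gripper open.
Joint ranges: [-2.98, 2.98], [-0.91, 2.08], [0.09, 2.57], [-1.24, 4.39], [0.2, 2.65], [-2.68, 2.68]. Speed limits (rad/s): [2.57, 2.57, 3.01, 3.14, 3.14, 3.14].

## Interface

Orientations are given as a rotation vector (axis times angle).
In Python, from rig import manip, vision, job, models gives the robot as it stands.
- The arm moves only by the shell command python3 -m jog 'ROWS' [FORCE]. ROWS is JSON, a list of rows, each a list of 5 numbers: the finger opening in cm, from 0 to 8.54, then the shift along the world's x, y, z in cm, then the turn about the world's z in rad. In form: [[jaw, tx, ty, tz, twist], ...]. A call has 1 to 20 rows; each row is the pose to reach, as a shift and turn from the pose measured when the call began; what a row does not reach only later rows make up. A row lasts 1/8 s, in which the tool goes at most 62.5 mm and 10.7 degrees, less where a joint would pass 70% of its speed; a pose out of reach is approached as far as the arm can. A call with a gripper value outside its range is refused whole. The fingers move at their own pace and stop on an object; FORCE is the grip in N (left out, the last holds). Time passes only in rows, so rows that repeat a pose let the fingers close. It gives the time, the measured TCP pose, the force and the opening at its end, in the units of the state.
- manip.get_state(): the state, without advancing time (a new reading comes with each control period).
- vision.grab_frame(name): name is "side" or "top" or "wrist"; returns the picture (420x560x3 uint8, red, green, blue); there is no depth.
- vision.camera_params(name): a dict with "intrinsics" (3x3 intrinsics, pixels), "position" and "attitude" of the camera in the world. Camera axes: x right, y down, z forward; pixel columns grow to the right and rows downward; lengths in m; the calibration is good to about 2 mm. The wrist camera is an equidistant fisheye: a pixel r from the principal point sees the ray r / f radians off the axis. A picture is of the moment at which its call begins: read the wrist's pose just before it. camera_params takes no time and is no camera call; for the wrist camera it gives the pose at the moment of the call.
- job.close_job(): hands the job in, once; it reports no verdict.
Trained networks look in the newest picture that a camera, given by its name, has taken for a name from the list of things; names that differ only in an ending like _2 or _b are one class to them, and where a whole thing is asked for, a point or a joint stands for the part that bears it (a point fixed in the world has none). Each returns a list of dicts, best first, with "p" (0 to 1); they miss things now and then, are a little off and sometimes report something else, mostly with a low value. They report only what shows in the picture. A call takes as long as a camera call. They do not tell look-alikes from the thing itself.
- models.look_for(query, camera): "centre" ([x, y, z] in m, in world coordinates, good to about 4 mm: the middle of the surface that is visible of it).
- models.landmark_of(query, camera): "centre" ([x, y, z] in m, in world coordinates, good to about 4 mm: a listed point, or the origin of a listed thing).
The state is a dict: "time": time; "joints": joint angles; "qvel": joint speeds; "joint_torque": joint torques, N m; "tool_pos": TCP position; "ee_rot": TCP orientation; "force": force on the tool from outside, world axes, zero at the start; "torque": the same for the moment, N m; "gripper_width": finger opening in m.
Only numpy, scipy, OpenCV 4.12 (cv2) and the standard library are available. Lean on these libraries where they do the work, as an engineer would, in place of code of your own. Each camera call takes 0.05 s, during which the arm holds its last target.

## Working session

There is one attempt and no reset: what is moved stays moved. The work goes in short steps, Python scripts to look and compute and a shell command to move; the robot and the scene stay as the last step left them, time stands still between calls to the robot, and variables do not carry over. Pictures are saved under pics/ and viewed, and the job is handed in when it is done.

```bash
ls; mkdir -p pics; python3 - <<'E'
from rig import manip, vision, job, models
import cv2
print(manip.get_state())
for n in("top","side"):
    f=vision.grab_frame(n); cv2.imwrite(f"pics/{n}0.png",f[:,:,::-1]); print(n,vision.camera_params(n))
    for q in("tier_a","tier_a_tab","rack","reject"):
        print(q,[(round(d["p"],2),[round(float(v),3) for v in d["centre"]]) for d in models.landmark_of(q,n)])
E
```

```text
pics
{'time': 0.0, 'joints': array([ 1.12691551e+00,  2.21203030e-01,  1.52762360e+00,  2.86374451e-05,
        1.39469186e+00, -1.26098073e-01]), 'qvel': array([ 0.0002418 , -0.00152219,  0.00045951, -0.00085303, -0.00043316,
        0.00067387]), 'joint_torque': array([ 8.42685386e-04, -4.96867168e+01, -3.89415872e+01, -1.44144724e-04,
        1.04466584e-02,  8.14277286e-06]), 'tool_pos': array([0.19498824, 0.59309415, 0.19310701]), 'ee_rot': array([-4.96991884e-01, -3.10145506e+00,  2.89010406e-03]), 'force': array([-0.30445304, -0.29605942, -0.02957512]), 'torque': array([-0.03123498,  0.07960683, -0.02024697]), 'gripper_width': 0.08527726079863768}
top {'intrinsics': array([[447.13423138,   0.        , 274.62663637],
       [  0.        , 447.13423138, 211.83124339],
       [  0.        ,   0.        ,   1.        ]]), 'position': array([0.36198493, 0.00645683, 1.14523297]), 'attitude': array([-2.13124913,  2.16621246, -0.13820761])}
tier_a [(0.92, [0.459, 0.319, 0.002]), (0.91, [0.37, -0.014, 0.003]), (0.83, [0.462, 0.24, 0.006]), (0.76, [0.257, 0.219, -0.001]), (0.68, [0.467, 0.151, 0.002])]
tier_a_tab [(0.55, [0.537, 0.324, 0.066])]
rack [(0.7, [0.462, 0.237, -0.0]), (0.65, [0.643, -0.224, 0.002])]
reject [(0.74, [0.462, -0.206, 0.001])]
side {'intrinsics': array([[424.55930467,   0.        , 285.29179362],
       [  0.        , 424.55930467, 206.19773749],
       [  0.        ,   0.        ,   1.        ]]), 'position': array([0.35828362, 0.59679788, 0.77952054]), 'attitude': array([-0.31253138,  2.83685195, -1.06501453])}
tier_a [(0.74, [0.463, 0.147, 0.006]), (0.68, [0.457, 0.319, 0.004]), (0.65, [0.26, 0.221, -0.001]), (0.65, [0.373, -0.014, -0.003]), (0.63, [0.463, 0.241, 0.004])]
tier_a_tab [(0.71, [0.538, 0.327, 0.071])]
rack [(0.55, [0.464, 0.237, 0.003])]
reject [(0.65, [0.461, -0.208, -0.001]), (0.25, [0.551, 0.154, 0.066])]
```

View pics/top0.png

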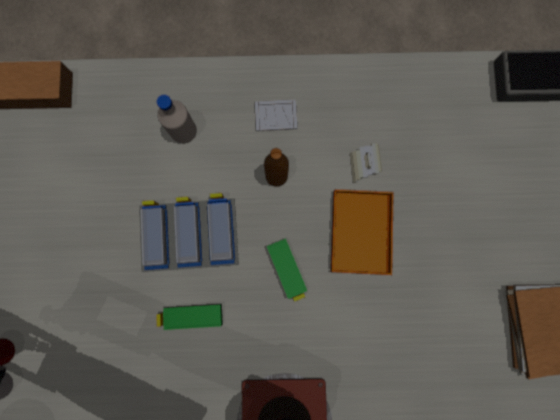

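View pics/side0.png

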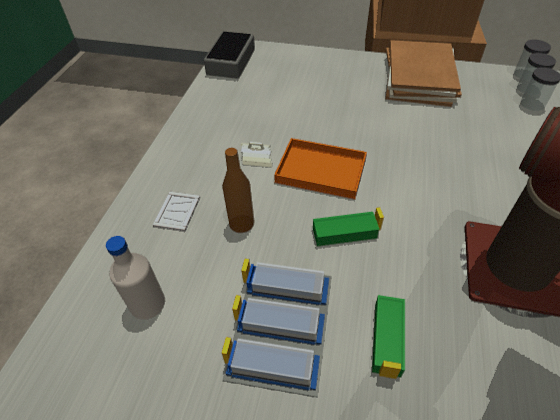

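The top view shows three blue/clear tiers in the rack at about (153,237), (187,234) and (220,231), with yellow tabs at the top edge. The green look-alikes are at (192,316) and (286,268), and the reject tray is at (362,232). The three in the rack are the ones meant. Next I'll check them in a close crop and measure.

```bash
cat > h.py <<'E'
import numpy as np, cv2
from scipy.spatial.transform import Rotation as R
from rig import manip, vision, job, models
def ray(n,P,uv):
    K=P["intrinsics"];d=np.array([(uv[0]-K[0,2])/K[0,0],(uv[1]-K[1,2])/K[1,1],1.])
    return R.from_rotvec(P["attitude"]).as_matrix()@d
def back(n,P,uv,z):
    d=ray(n,P,uv);p=P["position"];return p+d*(z-p[2])/d[2]
def proj(P,X):
    c=R.from_rotvec(P["attitude"]).as_matrix().T@(np.asarray(X)-P["position"])
    u=P["intrinsics"]@c;return u[:2]/u[2]
def yellow(f):
    h=cv2.cvtColor(f,cv2.COLOR_RGB2HSV)
    return cv2.inRange(h,(22,140,70),(35,255,255))
def blue(f):
    h=cv2.cvtColor(f,cv2.COLOR_RGB2HSV)
    return cv2.inRange(h,(105,140,50),(125,255,255))
def blobs(m,a=8):
    n,l,s,c=cv2.connectedComponentsWithStats(m)
    return [(s[i][:4].tolist(),int(s[i][4]),c[i]) for i in range(1,n) if s[i][4]>=a]
E
python3 - <<'E'
from h import *
for n in("top","side"):
    f=cv2.imread(f"pics/{n}0.png")[:,:,::-1].copy();P=vision.camera_params(n)
    for b in blobs(yellow(f)): print(n,"Y",b[0],b[1],b[2].round(1),back(n,P,b[2],.055).round(4))
    for b in blobs(blue(f)): print(n,"B",b[0],b[1],b[2].round(1),back(n,P,b[2],.012).round(4))
    for X in([.462,.24,.004],[.461,-.207,0]): print(n,proj(P,X).round(1))
f=cv2.imread("pics/top0.png")[180:290,125:255];g=cv2.imread("pics/side0.png")[245:395,215:345]
o=np.hstack([cv2.resize(f,(390,330),interpolation=cv2.INTER_CUBIC),cv2.resize(g,(390,450),interpolation=cv2.INTER_CUBIC)[:330]])
cv2.imwrite("pics/crop0.png",o)
E
```

```text
top Y [210, 193, 13, 5] 45 [215.7 195.2] [0.5536 0.1573 0.055 ]
top Y [176, 197, 13, 5] 47 [182.1 198.9] [0.546  0.2404 0.055 ]
top Y [142, 201, 13, 4] 47 [147.9 202.5] [0.5383 0.3251 0.055 ]
top Y [293, 294, 11, 7] 41 [298.2 296.8] [ 0.3032 -0.0412  0.055 ]
top Y [157, 314, 4, 12] 46 [158.5 319.7] [0.2545 0.2934 0.055 ]
top B [157, 95, 15, 14] 155 [163.8 101.7] [0.8151 0.3014 0.012 ]
top B [208, 199, 22, 4] 72 [218.1 200.6] [0.5471 0.1571 0.012 ]
top B [176, 202, 18, 4] 41 [184.5 203.5] [0.541  0.2434 0.012 ]
top B [195, 203, 3, 3] 8 [196.1 203.9] [0.5396 0.2135 0.012 ]
top B [143, 206, 23, 3] 41 [154.3 206.7] [0.534 0.321 0.012]
top B [165, 212, 3, 26] 30 [165.9 223.1] [0.4912 0.2904 0.012 ]
top B [199, 230, 2, 12] 12 [199.2 235.5] [0.4581 0.2051 0.012 ]
top B [200, 243, 1, 14] 14 [200.  249.5] [0.4225 0.2027 0.012 ]
top B [167, 246, 2, 14] 15 [167.1 252.9] [0.4152 0.2861 0.012 ]
top B [211, 260, 23, 5] 65 [221.9 261.8] [0.3907 0.1472 0.012 ]
top B [178, 262, 23, 5] 68 [189.4 264.3] [0.3857 0.2294 0.012 ]
top B [145, 265, 23, 5] 63 [156.3 266.8] [0.3809 0.3128 0.012 ]
top [186.1 23
[... 355 characters left out ...]
]
side B [106, 236, 21, 20] 302 [115.9 245.2] [0.8677 0.1366 0.012 ]
side B [247, 264, 9, 30] 126 [250. 279.] [0.5487 0.1565 0.012 ]
side B [258, 278, 71, 26] 236 [305.3 294.7] [0.4286 0.168  0.012 ]
side B [253, 293, 4, 2] 8 [254.5 293.5] [0.5303 0.1874 0.012 ]
side B [237, 300, 10, 31] 110 [240.9 316. ] [0.5428 0.2412 0.012 ]
side B [316, 314, 8, 30] 135 [319.9 328.2] [0.3873 0.2329 0.012 ]
side B [243, 331, 72, 13] 147 [278.3 337.1] [0.461  0.2676 0.012 ]
side B [226, 341, 10, 34] 103 [230.5 359.7] [0.5364 0.3286 0.012 ]
side B [311, 355, 8, 34] 165 [314.5 371.8] [0.3824 0.3167 0.012 ]
side B [232, 375, 77, 15] 169 [269.8 381.7] [0.4563 0.3509 0.012 ]
side [281.2 325.6]
side [320.7 170.8]
```

View pics/crop0.png

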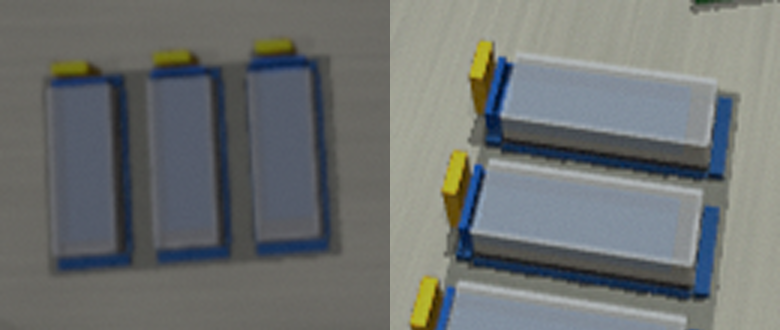

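```bash
python3 - <<'E'
from h import *
for n in("top","side"):
    vision.grab_frame(n)
    for q in("beer_bottle","detergent","shard","foil_tray","reject"):
        print(n,q,[(round(d["p"],2),np.round(d["centre"],3)) for d in models.landmark_of(q,n)])
P=vision.camera_params("top")
f=vision.grab_frame("top");h=cv2.cvtColor(f,cv2.COLOR_RGB2HSV)
m=cv2.inRange(h,(5,180,60),(20,255,255));m[:, :325]=0;m[:,400:]=0;m[:180]=0;m[280:]=0
c=np.argwhere(m)[:,::-1].astype(np.float32);r=cv2.minAreaRect(c);print(r)
for p in cv2.boxPoints(r): print(back("top",P,p,.03).round(3))
# model check of rack
O=np.array([.4635,.2375]);y=.06;Rm=np.array([[np.cos(y),-np.sin(y)],[np.sin(y),np.cos(y)]])
g=f[:,:,::-1].copy()
for n in("top","side"):
    P=vision.camera_params(n);g=cv2.resize(vision.grab_frame(n)[:,:,::-1],None,fx=3,fy=3)
    def poly(X,Y,z,c):
        q=[proj(P,[*(O+Rm@np.array(v)),z])*3+1 for v in((X[0],Y[0]),(X[1],Y[0]),(X[1],Y[1]),(X[0],Y[1]))]
        cv2.polylines(g,[np.round(q).astype(int)],True,c,1)
    poly((-.086,.086),(-.124,.124),.004,(0,0,255))
    for t in(-.084,0,.084): poly((-.07,.07),(t-.026,t+.026),.040,(0,255,0))
    for t,o in((-.084,.010),(0,.008),(.084,.005)): poly((.07+o,.08+o),(t-.015,t+.015),.066,(255,0,255))
    u=(proj(P,[.47,.235,.02])*3).astype(int)
    cv2.imwrite(f"pics/mod_{n}.png",g[max(0,u[1]-250):u[1]+250,max(0,u[0]-300):u[0]+300])
E
```

```text
top beer_bottle [(0.67, array([0.545, 0.24 , 0.07 ])), (0.6, array([0.616, 0.01 , 0.002]))]
top detergent [(0.86, array([0.74 , 0.252, 0.002])), (0.71, array([0.463, 0.234, 0.005]))]
top shard [(0.94, array([ 0.645, -0.227, -0.002]))]
top foil_tray [(0.65, array([0.776, 0.01 , 0.004]))]
top reject [(0.6, array([0.557, 0.158, 0.067])), (0.59, array([ 0.462, -0.207, -0.001]))]
side beer_bottle [(0.67, array([0.615, 0.005, 0.003]))]
side detergent [(0.61, array([0.74 , 0.247, 0.001])), (0.43, array([0.551, 0.158, 0.064]))]
side shard [(0.59, array([ 0.643, -0.23 , -0.004]))]
side foil_tray [(0.91, array([ 0.775,  0.011, -0.003]))]
side reject [(0.61, array([ 0.456, -0.202, -0.001]))]
((362.1448669433594, 231.7252197265625), (60.06718444824219, 81.83433532714844), 1.9414864778518677)
[ 0.362 -0.124  0.03 ]
[ 0.567 -0.138  0.03 ]
[ 0.559 -0.289  0.03 ]
[ 0.355 -0.272  0.03 ]
```

View pics/mod_top.png

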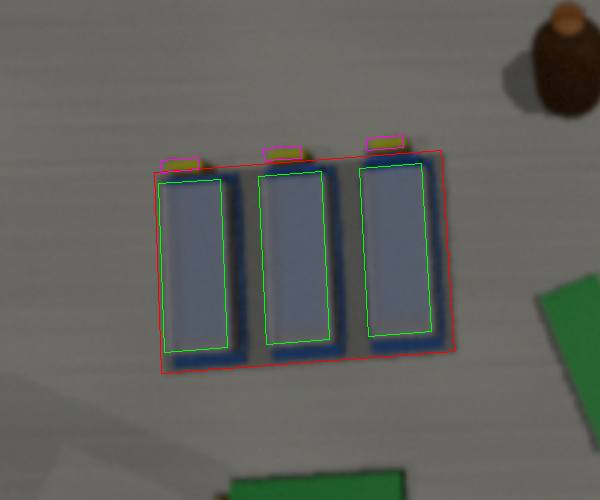

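View pics/mod_side.png

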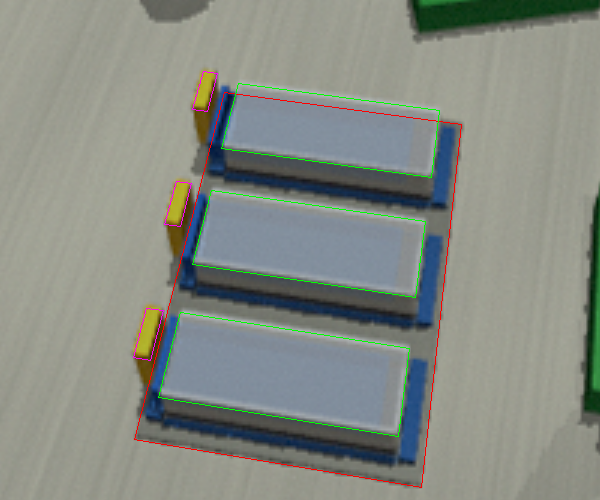

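Model outlines fit both views within about 2 mm. The rack is at (0.4635, 0.2375), yaw 0.06, with the drawers about 10, 8 and 5 mm open. I'll start with the left tier: straddle its tab with the jaws along rack x.

```bash
python3 -m jog '[[3,5,-4,-1,-0.18],[3,10,-8,-2,-0.36],[3,15,-12,-3,-0.54],[3,20,-16,-4,-0.72],[3,25,-20,-5,-0.9],[3,30,-24,-6,-1.08],[3,34.3,-26.7,-7.3,-1.193],[3,34.3,-26.7,-7.3,-1.193],[3,34.3,-26.7,-7.3,-1.193]]' 40
python3 - <<'E'
from h import *
f=vision.grab_frame("wrist");cv2.imwrite("pics/w1.png",f[:,:,::-1])
f=vision.grab_frame("side");cv2.imwrite("pics/s1.png",f[:,:,::-1])
s=manip.get_state();print(s["tool_pos"],R.from_rotvec(s["ee_rot"]).as_matrix().round(3),s["force"])
E
```

```text
time: 2.38
tool_pos: [0.538, 0.3266, 0.1209]
ee_rot: [-2.153, -2.286, 0.001]
force: [0.5, -0.0, 0.0]
gripper_width: 0.03
[0.53736354 0.32779107 0.12151539] [[-0.062  0.998 -0.   ]
 [ 0.998  0.062  0.   ]
 [ 0.    -0.    -1.   ]] [-0.6838375   0.28706706  0.9124892 ]
```

View pics/w1.png

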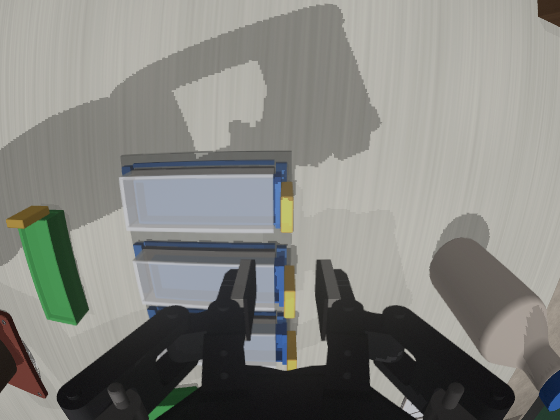

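View pics/s1.png

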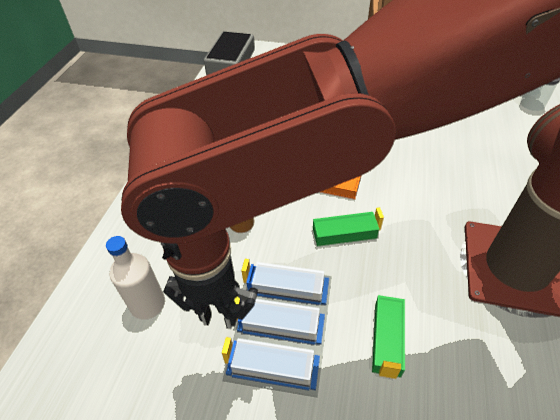

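```bash
cat >> h.py <<'E'
def projw(P,X):
    c=R.from_rotvec(P["attitude"]).as_matrix().T@(np.asarray(X)-P["position"])
    K=P["intrinsics"];rr=np.hypot(c[0],c[1]);th=np.arctan2(rr,c[2])
    return np.array([K[0,2]+K[0,0]*th*c[0]/rr,K[1,2]+K[1,1]*th*c[1]/rr])
E
python3 - <<'E'
from h import *
P=vision.camera_params("wrist");print(P)
t=manip.get_state()["tool_pos"];print(t)
for X in(t,t+[0,0,.01],t+[0,0,.019],[.5383,.3261,.066],[.5463,.2425,.066],[.5533,.1588,.066]): print(np.round(X,3),projw(P,X).round(1))
Q=vision.camera_params("side");print(proj(Q,t))
E
```

```text
{'intrinsics': array([[325.1922621 ,   0.        , 285.30061608],
       [  0.        , 325.1922621 , 209.47573391],
       [  0.        ,   0.        ,   1.        ]]), 'position': array([0.5318462 , 0.41047304, 0.30074356]), 'attitude': array([2.81151024, 0.08536582, 0.01288767])}
[0.53736354 0.32779107 0.12151539]
[0.537 0.328 0.122] [286.4 243.4]
[0.537 0.328 0.132] [286.4 250.6]
[0.537 0.328 0.141] [286.5 257.7]
[0.538 0.326 0.066] [287.3 215. ]
[0.546 0.242 0.066] [290.4 305. ]
[0.553 0.159 0.066] [291.6 369.8]
[222.38620154 333.19175248]
```

```bash
python3 - <<'E'
from h import *
P=vision.camera_params("wrist");t=manip.get_state()["tool_pos"]
for d in(0,.008,.013,.02,.03):
  print(d,[projw(P,t+[sx*.015+.06*sy,sy,d]).round(0).tolist() for sx in(-1,1) for sy in(-.011,.011)])
f=cv2.imread("pics/w1.png");cv2.imwrite("pics/w1c.png",cv2.resize(f[170:350,190:390],(800,720),interpolation=cv2.INTER_CUBIC)[:600])
E
```

```text
0 [[260.0, 258.0], [263.0, 225.0], [308.0, 261.0], [314.0, 228.0]]
0.008 [[259.0, 264.0], [263.0, 230.0], [309.0, 267.0], [315.0, 233.0]]
0.013 [[258.0, 268.0], [262.0, 234.0], [310.0, 271.0], [316.0, 237.0]]
0.02 [[258.0, 274.0], [261.0, 239.0], [311.0, 277.0], [317.0, 242.0]]
0.03 [[256.0, 283.0], [260.0, 247.0], [312.0, 286.0], [318.0, 250.0]]
```

View pics/w1c.png

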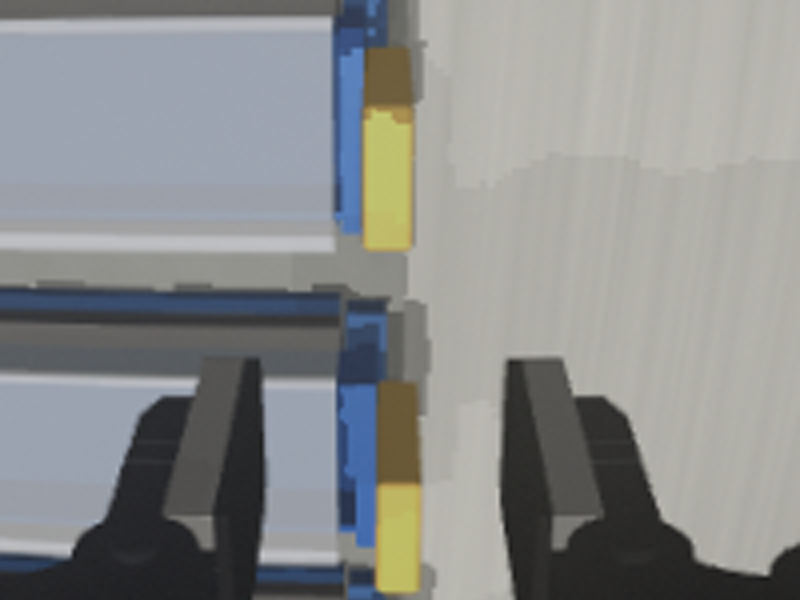

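```bash
python3 - <<'E'
from h import *
P=vision.camera_params("side");t=manip.get_state()["tool_pos"]
g=cv2.resize(cv2.imread("pics/s1.png")[250:400,150:330],(720,600),interpolation=cv2.INTER_CUBIC)
for d,c in((0,(0,0,255)),(.01,(0,255,0)),(.02,(255,0,255)),(.04,(255,255,0))):
  for sx in(-1,1):
    p,q=[((proj(P,t+[sx*.015+.06*sy,sy,d])-[150,250])*4).astype(int).tolist() for sy in(-.011,.011)]
    cv2.line(g,p,q,c,1)
cv2.imwrite("pics/s1c.png",g)
E
```

```text
(no output)
```

View pics/s1c.png

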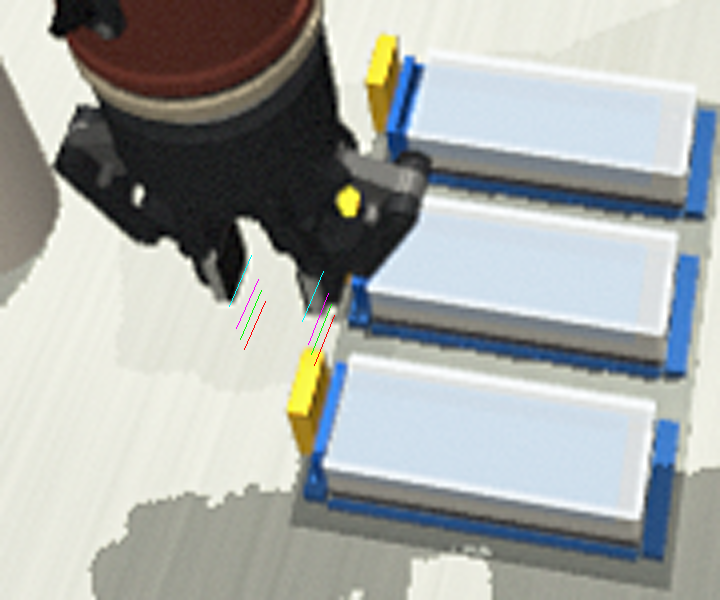

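```bash
python3 -m jog '[[3,0.1,-0.15,-2.5,0],[3,0.1,-0.15,-4.6,0],[3,0.1,-0.15,-4.6,0]]'
python3 - <<'E'
from h import *
for n in("wrist","side","top"):
    f=vision.grab_frame(n);cv2.imwrite(f"pics/{n}2.png",f[:,:,::-1])
s=manip.get_state();t=s["tool_pos"];print(t,s["force"])
P=vision.camera_params("side")
g=cv2.resize(cv2.imread("pics/side2.png")[270:390,180:270],(450,600),interpolation=cv2.INTER_CUBIC)
w=cv2.resize(cv2.imread("pics/wrist2.png")[170:320,230:340],(330,450),interpolation=cv2.INTER_CUBIC)
w=np.vstack([w,np.zeros((150,330,3),np.uint8)])
cv2.imwrite("pics/c2.png",np.hstack([g,w]))
E
```

```text
time: 2.85
tool_pos: [0.5358, 0.3263, 0.0732]
ee_rot: [-2.148, -2.289, 0.006]
force: [-0.4, 0.4, -0.6]
gripper_width: 0.0301
[0.53865247 0.32687293 0.07638143] [-0.61331405 -0.24547272  0.55105001]
```

View pics/c2.png

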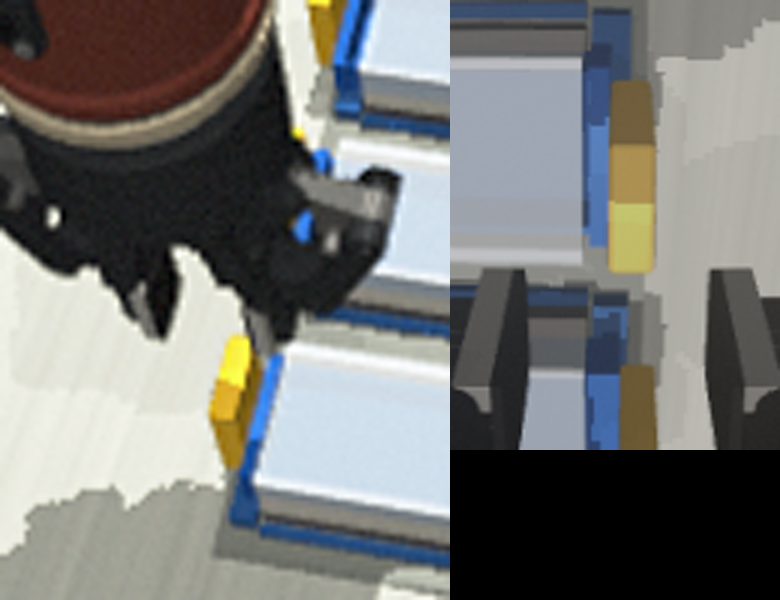

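View pics/top2.png

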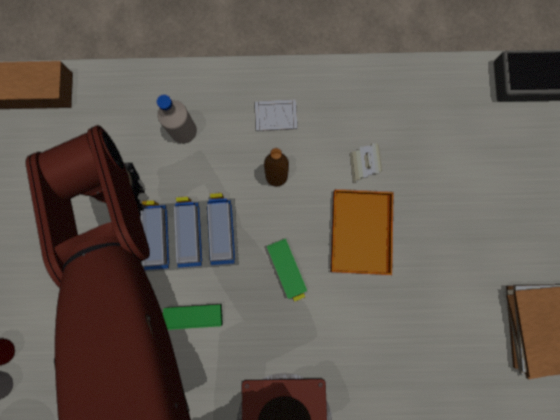

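```bash
python3 - <<'E'
from h import *
s=manip.get_state();t=s["tool_pos"]
W=vision.camera_params("wrist");S=vision.camera_params("side")
K=W["intrinsics"]
def rw(uv):
    v=np.array([uv[0]-K[0,2],uv[1]-K[1,2]]);r=np.hypot(*v);th=r/K[0,0]
    d=np.r_[v/r*np.sin(th),np.cos(th)];return R.from_rotvec(W["attitude"]).as_matrix()@d
def tri(a,da,b,db):
    da/=np.linalg.norm(da);db/=np.linalg.norm(db)
    l=np.linalg.lstsq(np.c_[da,-db],b-a,rcond=None)[0]
    p,q=a+l[0]*da,b+l[1]*db;return ((p+q)/2-t).round(4),np.linalg.norm(p-q).round(4)
for uw,us in(((316,260),(212,335)),((329,260),(209,333)),((255,260),(233,340)),((243,260),(236,339)),((255,260),(236,339)),((316,260),(213,337))):
    print(uw,us,tri(W["position"],rw(uw),S["position"],ray("side",S,us)))
E
python3 - <<'E'
import cv2,numpy as np
a=cv2.imread("pics/side2.png")[325:350,195:250];cv2.imwrite("pics/c3.png",cv2.resize(a,(770,350),interpolation=cv2.INTER_NEAREST))
E
```

```text
(316, 260) (212, 335) (array([0.0156, 0.0058, 0.0355]), np.float64(0.0048))
(329, 260) (209, 333) (array([ 0.0256, -0.0021,  0.0204]), np.float64(0.006))
(255, 260) (233, 340) (array([-0.017 ,  0.0003,  0.0247]), np.float64(0.0003))
(243, 260) (236, 339) (array([-0.0227,  0.0003,  0.0281]), np.float64(0.0029))
(255, 260) (236, 339) (array([-0.018 , -0.0082,  0.0094]), np.float64(0.0011))
(316, 260) (213, 337) (array([0.0149, 0.0059, 0.0323]), np.float64(0.0011))
```

View pics/c3.png

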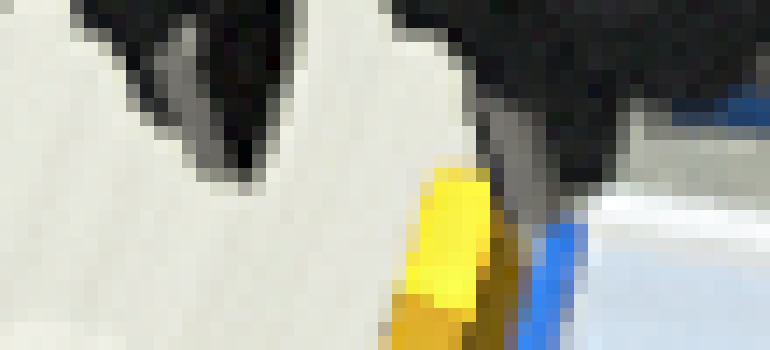

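```bash
python3 -m jog '[[3,0,-0.1,-1.4,0],[3,0,-0.1,-2.6,0],[3,0,-0.1,-2.6,0]]'
python3 - <<'E'
from h import *
for n in("wrist","side"):
    f=vision.grab_frame(n);cv2.imwrite(f"pics/{n}3.png",f[:,:,::-1])
s=manip.get_state();t=s["tool_pos"];print(t,s["force"])
g=cv2.resize(cv2.imread("pics/side3.png")[290:390,180:270],(540,600),interpolation=cv2.INTER_NEAREST)
w=cv2.resize(cv2.imread("pics/wrist3.png")[170:320,235:335],(260,390),interpolation=cv2.INTER_CUBIC)
w=np.vstack([w,np.zeros((210,260,3),np.uint8)])
cv2.imwrite("pics/c4.png",np.hstack([g,w]))
E
```

```text
time: 3.38
tool_pos: [0.5373, 0.3252, 0.0484]
ee_rot: [-2.15, -2.289, 0.003]
force: [-0.8, -0.4, -0.3]
gripper_width: 0.0301
[0.53843955 0.32569381 0.04993377] [ 0.83729906  0.46315552 -0.61697943]
```

View pics/c4.png

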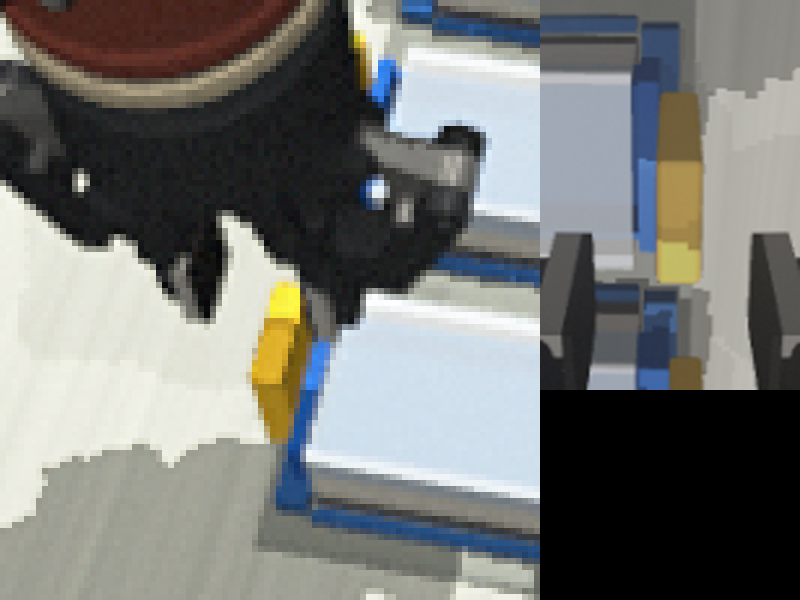

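```bash
python3 -m jog '[[3,0.7,0.04,0,0],[3,1.2,0.07,0,0],[3,1.4,0.1,0,0],[3,1.4,0.1,0,0]]'
python3 - <<'E'
from h import *
for n in("wrist","side"):
    f=vision.grab_frame(n);cv2.imwrite(f"pics/{n}3.png",f[:,:,::-1])
s=manip.get_state();t=s["tool_pos"];print(t,s["force"])
g=cv2.resize(cv2.imread("pics/side3.png")[290:390,180:270],(540,600),interpolation=cv2.INTER_NEAREST)
w=cv2.resize(cv2.imread("pics/wrist3.png")[170:320,235:335],(260,390),interpolation=cv2.INTER_CUBIC)
w=np.vstack([w,np.zeros((210,260,3),np.uint8)])
cv2.imwrite("pics/c5.png",np.hstack([g,w]))
E
```

```text
time: 3.98
tool_pos: [0.5527, 0.3267, 0.05]
ee_rot: [-2.151, -2.289, -0.001]
force: [0.5, -0.3, -0.2]
gripper_width: 0.0302
[0.55233047 0.32666403 0.04987226] [-0.42510181  0.20083256 -0.4299311 ]
```

View pics/c5.png

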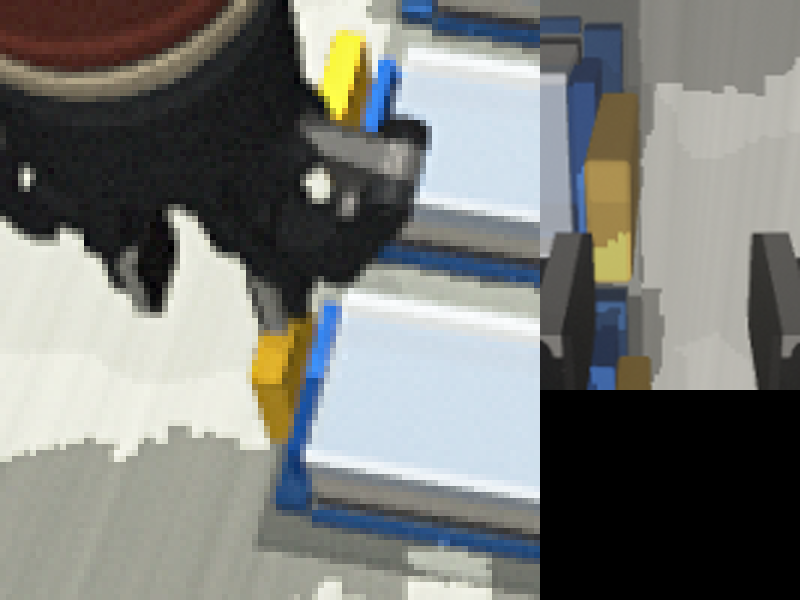

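```bash
python3 -m jog '[[3,-0.7,-0.05,0,0],[3,-1.4,-0.1,0,0],[3,-1.4,-0.1,-1.0,0],[3,-1.4,-0.1,-1.5,0],[3,-1.4,-0.1,-1.5,0]]'
python3 - <<'E'
from h import *
for n in("wrist","side"):
    f=vision.grab_frame(n);cv2.imwrite(f"pics/{n}3.png",f[:,:,::-1])
s=manip.get_state();t=s["tool_pos"];print(t,s["force"])
g=cv2.resize(cv2.imread("pics/side3.png")[290:390,180:270],(540,600),interpolation=cv2.INTER_NEAREST)
w=cv2.resize(cv2.imread("pics/wrist3.png")[170:320,235:335],(260,390),interpolation=cv2.INTER_CUBIC)
w=np.vstack([w,np.zeros((210,260,3),np.uint8)])
cv2.imwrite("pics/c6.png",np.hstack([g,w]))
E
```

```text
time: 4.7
tool_pos: [0.5378, 0.3254, 0.0338]
ee_rot: [-2.15, -2.289, 0.002]
force: [0.5, -0.2, 0.1]
gripper_width: 0.0298
[0.53842648 0.32563205 0.03470033] [0.5990774  0.00380439 0.60146384]
```

View pics/c6.png

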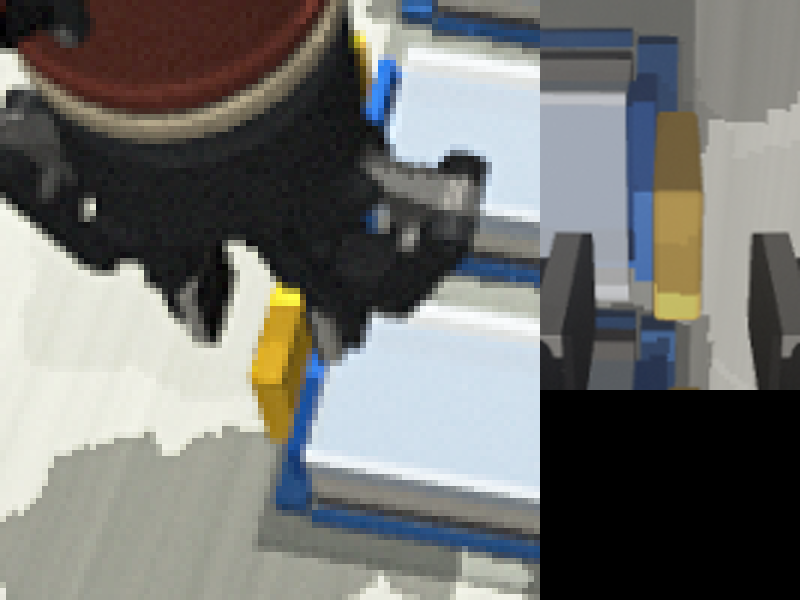

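```bash
python3 -m jog '[[3,0,0,-0.5,0],[3,0,0,-0.5,0],[3,0.6,0.04,-0.5,0],[3,1.0,0.06,-0.5,0],[3,1.2,0.07,-0.5,0],[3,1.3,0.08,-0.5,0],[3,1.3,0.08,-0.5,0]]'
python3 - <<'E'
from h import *
for n in("wrist","side"):
    f=vision.grab_frame(n);cv2.imwrite(f"pics/{n}3.png",f[:,:,::-1])
for i in range(3):
    s=manip.get_state();t=s["tool_pos"];print(t,s["force"])
g=cv2.resize(cv2.imread("pics/side3.png")[290:390,180:270],(540,600),interpolation=cv2.INTER_NEAREST)
w=cv2.resize(cv2.imread("pics/wrist3.png")[170:320,235:335],(260,390),interpolation=cv2.INTER_CUBIC)
w=np.vstack([w,np.zeros((210,260,3),np.uint8)])
cv2.imwrite("pics/c7.png",np.hstack([g,w]))
E
```

```text
time: 5.68
tool_pos: [0.5514, 0.3264, 0.0297]
ee_rot: [-2.151, -2.289, -0.0]
force: [-0.0, 0.2, 0.2]
gripper_width: 0.0299
[0.55128874 0.32643859 0.02966862] [ 0.14002128  0.45761223 -0.51698797]
[0.55128874 0.32643859 0.02966862] [ 0.14002128  0.45761223 -0.51698797]
[0.55128874 0.32643859 0.02966862] [ 0.14002128  0.45761223 -0.51698797]
```

View pics/c7.png

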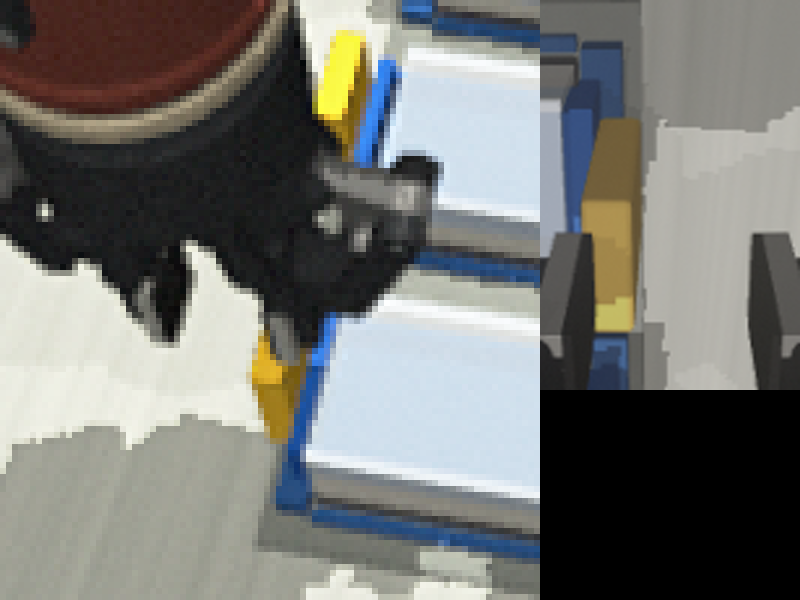

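Two cameras and the missed drag agree: at this opening the pad tips sit about 40 mm behind the reported TCP. I'll back off and go deeper.

```bash
python3 -m jog '[[3,-0.7,-0.05,0,0],[3,-1.3,-0.08,0,0],[3,-1.3,-0.08,-0.8,0],[3,-1.3,-0.08,-1.4,0],[3,-1.3,-0.08,-1.4,0]]'
python3 -m jog '[[3,0,0,-0.3,0],[3,0,0,-0.5,0],[3,0,0,-0.5,0]]'
python3 - <<'E'
from h import *
for n in("wrist","side"):
    f=vision.grab_frame(n);cv2.imwrite(f"pics/{n}3.png",f[:,:,::-1])
s=manip.get_state();t=s["tool_pos"];print(t,s["force"])
g=cv2.resize(cv2.imread("pics/side3.png")[290:390,180:270],(540,600),interpolation=cv2.INTER_NEAREST)
w=cv2.resize(cv2.imread("pics/wrist3.png")[170:320,235:335],(260,390),interpolation=cv2.INTER_CUBIC)
w=np.vstack([w,np.zeros((210,260,3),np.uint8)])
cv2.imwrite("pics/c8.png",np.hstack([g,w]))
E
```

```text
time: 6.4
tool_pos: [0.5376, 0.3253, 0.0145]
ee_rot: [-2.15, -2.289, 0.003]
force: [0.1, 0.5, -0.3]
gripper_width: 0.0298
time: 6.78
tool_pos: [0.5375, 0.3251, 0.0093]
ee_rot: [-2.15, -2.288, 0.003]
force: [-0.9, -0.9, -0.0]
gripper_width: 0.0302
[0.53776518 0.32530788 0.00965128] [ 0.30321978  0.39409659 -0.16784534]
```

View pics/c8.png

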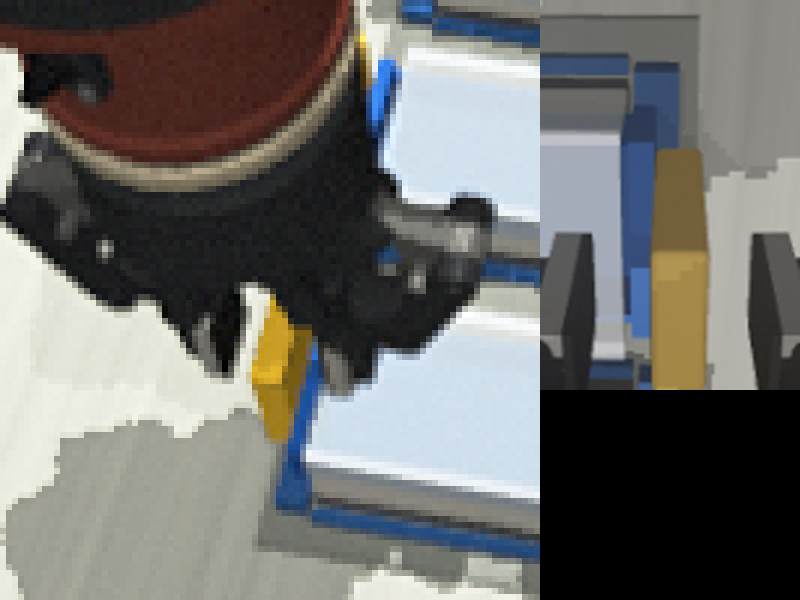

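```bash
python3 -m jog '[[3,0.6,0.04,0,0],[3,1.0,0.06,0,0],[3,1.4,0.08,0,0],[3,1.8,0.11,0,0],[3,2.2,0.13,0,0],[3,2.4,0.15,0,0],[3,2.4,0.15,0,0]]'
cat > look.py <<'E'
from h import *
import sys
tag=sys.argv[1]
for n in("wrist","side"):
    f=vision.grab_frame(n);cv2.imwrite(f"pics/{n}_{tag}.png",f[:,:,::-1])
s=manip.get_state();t=s["tool_pos"];print(t,s["force"])
g=cv2.resize(cv2.imread(f"pics/side_{tag}.png")[230:400,170:335],(485,500))
w=cv2.resize(cv2.imread(f"pics/wrist_{tag}.png")[130:330,220:346],(315,500))
cv2.imwrite(f"pics/c_{tag}.png",np.hstack([g,w]))
E
python3 look.py 9
```

```text
time: 7.75
tool_pos: [0.5621, 0.3268, 0.0096]
ee_rot: [-2.151, -2.289, 0.002]
force: [-0.1, -0.1, 0.2]
gripper_width: 0.0296
[0.56199196 0.32678213 0.00963019] [-0.31257728 -1.06318059  0.86450057]
```

View pics/c_9.png

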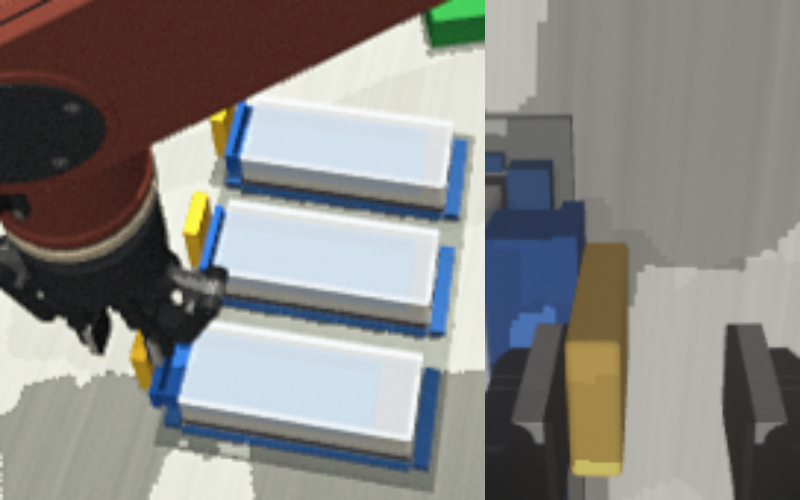

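```bash
python3 -m jog '[[3,0.4,0.02,0,0],[3,0.7,0.04,0,0],[3,0.8,0.05,0,0]]' | egrep 'tool|force'
for i in 1; do python3 -m jog '[[3,0.15,0.01,0,0],[3,0.25,0.01,0,0]]' | egrep 'tool|force'; done
```

```text
tool_pos: [0.5701, 0.3273, 0.0095]
force: [-1.7, -0.1, 1.3]
tool_pos: [0.5727, 0.3274, 0.0096]
force: [-0.8, 0.4, 0.3]
```

```bash
python3 -m jog '[[3,0.15,0.01,0,0],[3,0.25,0.01,0,0]]' | egrep 'tool|force'
```

```text
tool_pos: [0.5752, 0.3276, 0.0096]
force: [-1.5, 0.3, -0.6]
```

```bash
python3 -m jog '[[3,0.15,0.01,0,0],[3,0.25,0.01,0,0]]' | egrep 'tool|force'
```

```text
tool_pos: [0.5779, 0.3278, 0.0096]
force: [-0.8, 0.6, -0.6]
```

```bash
python3 -m jog '[[3,0.15,0.01,0,0],[3,0.25,0.01,0,0]]' | egrep 'tool|force'
```

```text
tool_pos: [0.5805, 0.3279, 0.0096]
force: [-2.0, 0.9, 0.7]
```

```bash
python3 -m jog '[[3,0.15,0.01,0,0],[3,0.25,0.01,0,0]]' | egrep 'tool|force'; python3 look.py 10
```

```text
tool_pos: [0.583, 0.328, 0.0095]
force: [-2.7, 0.7, 0.9]
[0.58316666 0.32804065 0.00956799] [-0.38107483  1.26136358 -0.01291722]
```

View pics/c_10.png

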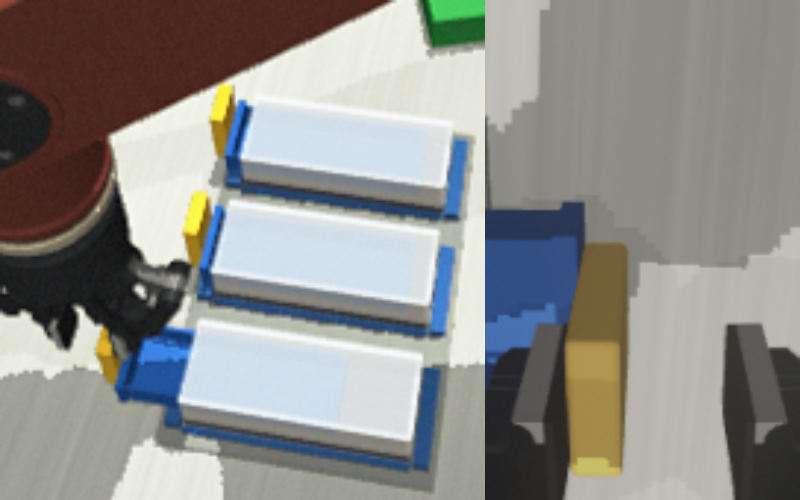

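The left drawer is past 30 mm, at about 39, and still free. On towards its end stop.

```bash
python3 -m jog '[[3,0.5,0.03,0,0],[3,1.0,0.06,0,0],[3,1.5,0.09,0,0],[3,2.0,0.12,0,0],[3,2.4,0.14,0,0],[3,2.5,0.15,0,0]]' | egrep 'tool|force'
```

```text
tool_pos: [0.6085, 0.3295, 0.0095]
force: [-2.6, 0.8, 1.6]
```

```bash
python3 -m jog '[[3,0.1,0.01,0,0],[3,0.2,0.01,0,0]]' | egrep 'tool|force'
```

```text
tool_pos: [0.6105, 0.3296, 0.0095]
force: [-1.9, -0.5, -0.3]
```

```bash
python3 -m jog '[[3,0.1,0.01,0,0],[3,0.2,0.01,0,0]]' | egrep 'tool|force'
```

```text
tool_pos: [0.6124, 0.3297, 0.0095]
force: [-3.8, -0.3, 0.7]
```

```bash
python3 -m jog '[[3,0.1,0.01,0,0]]' | egrep 'tool|force'
```

```text
tool_pos: [0.6126, 0.3297, 0.0094]
force: [-5.0, -0.3, 3.2]
```

Left is at its stop (about 69.6 mm, −5 N), so it's a free drawer. Next the middle one.

```bash
python3 -m jog '[[3,-0.5,-0.03,0,0],[3,-1,-0.06,0,0],[3,-1,-0.06,2,0],[3,-1,-0.06,4,0],[3,-3,-3,4,0],[3,-5,-6,4,0],[3,-6.6,-8.75,4,0],[3,-6.6,-8.75,4,0],[3,-6.6,-8.75,2,0],[3,-6.6,-8.75,1,0],[3,-6.6,-8.75,1,0]]' | egrep 'tool|force'; python3 look.py 11
```

```text
tool_pos: [0.5453, 0.2424, 0.0173]
force: [0.1, 0.1, -0.4]
[0.54639156 0.24257906 0.01874012] [ 0.20538536 -0.41191541 -0.26505019]
```

View pics/c_11.png

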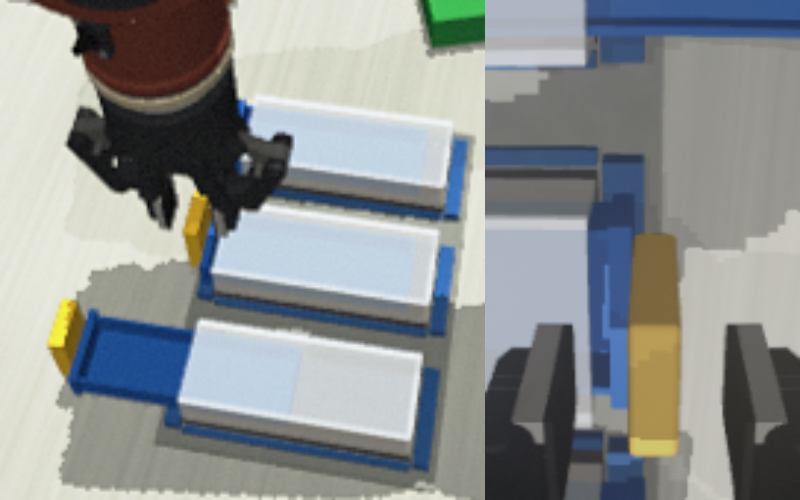

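```bash
python3 -m jog '[[3,0,0,-0.9,0],[3,0,0,-0.9,0],[3,0.5,0.03,-0.9,0],[3,1.0,0.06,-0.9,0],[3,1.5,0.09,-0.9,0],[3,2.0,0.12,-0.9,0],[3,2.4,0.14,-0.9,0],[3,2.7,0.16,-0.9,0],[3,2.7,0.16,-0.9,0]]' | egrep 'tool|force'
```

```text
tool_pos: [0.5739, 0.2442, 0.0098]
force: [0.4, -0.9, 0.9]
```

```bash
python3 -m jog '[[3,0.1,0.01,0,0],[3,0.2,0.01,0,0]]' | egrep 'tool|force'
```

```text
tool_pos: [0.5756, 0.2443, 0.0097]
force: [-2.2, 0.3, -0.7]
```

```bash
python3 -m jog '[[3,0.1,0.01,0,0],[3,0.15,0.01,0,0]]' | egrep 'tool|force'
```

```text
tool_pos: [0.577, 0.2444, 0.0096]
force: [-3.5, -0.8, 1.4]
```

```bash
python3 -m jog '[[3,0.1,0.01,0,0],[3,0.1,0.01,0,0]]' | egrep 'tool|force'
```

```text
tool_pos: [0.577, 0.2444, 0.0095]
force: [-5.7, -0.3, 3.7]
```

```bash
python3 -m jog '[[3,0.08,0,0,0],[3,0.08,0,0,0]]' | egrep 'tool|force'; python3 look.py 12
```

```text
tool_pos: [0.577, 0.2444, 0.0094]
force: [-5.3, -0.9, 3.0]
[0.57695242 0.24439492 0.00943212] [-5.4905342  -0.52255324  4.32784779]
```

View pics/c_12.png

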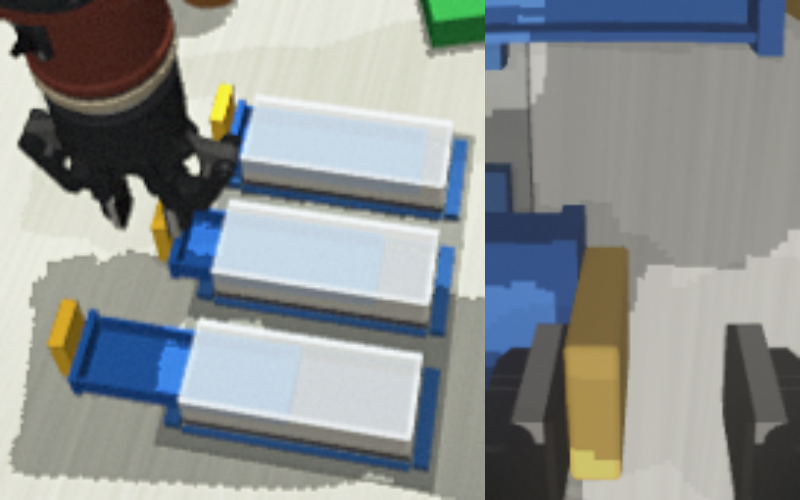

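The middle drawer stops dead at about 29 mm, so it's the binding one. Now the right drawer.

```bash
python3 -m jog '[[3,-0.5,-0.03,0,0],[3,-1,-0.06,0,0],[3,-1,-0.06,2,0],[3,-1,-0.06,4,0],[3,-1.5,-3,4,0],[3,-2,-6,4,0],[3,-2.4,-8.55,4,0],[3,-2.4,-8.55,4,0],[3,-2.4,-8.55,2,0],[3,-2.4,-8.55,1,0],[3,-2.4,-8.55,1,0]]' | egrep 'tool|force'; python3 look.py 13
```

```text
tool_pos: [0.5513, 0.1594, 0.0174]
force: [-0.9, -0.4, -1.0]
[0.55264537 0.15935651 0.01890922] [-0.24012446  0.56522054 -0.31333685]
```

View pics/c_13.png

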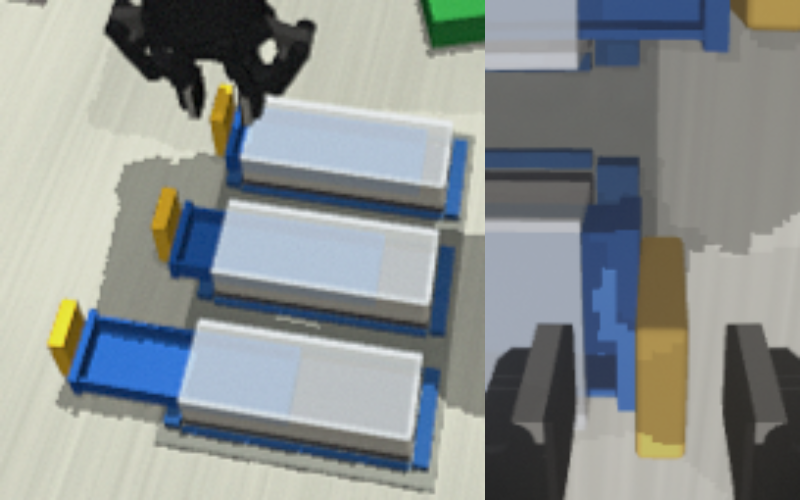

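```bash
python3 -m jog '[[3,0.2,0,-0.9,0],[3,0.2,0,-0.9,0],[3,0.6,0.03,-0.9,0],[3,1.0,0.06,-0.9,0],[3,1.5,0.09,-0.9,0],[3,2.0,0.12,-0.9,0],[3,2.4,0.14,-0.9,0],[3,2.6,0.15,-0.9,0]]' | egrep 'tool|force'
```

```text
tool_pos: [0.5788, 0.1609, 0.0099]
force: [-2.0, 0.3, 0.4]
```

```bash
python3 -m jog '[[3,0.1,0.01,0,0],[3,0.2,0.01,0,0],[3,0.3,0.02,0,0]]' | egrep 'tool|force'
```

```text
tool_pos: [0.5818, 0.1611, 0.0098]
force: [-1.7, 0.4, 0.5]
```

```bash
python3 -m jog '[[3,0.1,0.01,0,0],[3,0.2,0.01,0,0]]' | egrep 'tool|force'
```

```text
tool_pos: [0.5838, 0.1611, 0.0098]
force: [-2.2, -0.1, 1.1]
```

```bash
python3 -m jog '[[3,0.1,0.01,0,0],[3,0.2,0.01,0,0]]' | egrep 'tool|force'
```

```text
tool_pos: [0.5859, 0.1613, 0.0098]
force: [-2.1, -0.2, 0.7]
```

```bash
python3 -m jog '[[3,0.1,0.01,0,0],[3,0.25,0.01,0,0]]' | egrep 'tool|force'
```

```text
tool_pos: [0.5885, 0.1614, 0.0098]
force: [-1.9, 0.1, 0.7]
```

Past 35 mm and free.

```bash
python3 -m jog '[[3,0.5,0.03,0,0],[3,1.0,0.06,0,0],[3,1.5,0.09,0,0],[3,2.0,0.12,0,0],[3,2.5,0.15,0,0],[3,2.8,0.17,0,0],[3,2.9,0.17,0,0]]' | egrep 'tool|force'
```

```text
tool_pos: [0.6176, 0.1631, 0.0098]
force: [-1.0, 0.7, 0.3]
```

```bash
python3 -m jog '[[3,0.1,0.01,0,0],[3,0.2,0.01,0,0]]' | egrep 'tool|force'
```

```text
tool_pos: [0.6196, 0.1632, 0.0097]
force: [-1.4, 0.0, 0.3]
```

```bash
python3 -m jog '[[3,0.1,0.01,0,0],[3,0.2,0.01,0,0]]' | egrep 'tool|force'
```

```text
tool_pos: [0.6214, 0.1633, 0.0097]
force: [-3.9, -0.9, 0.3]
```

```bash
python3 -m jog '[[3,0.1,0.01,0,0],[3,0.1,0.01,0,0]]' | egrep 'tool|force'; python3 look.py 14
```

```text
tool_pos: [0.6216, 0.1635, 0.0095]
force: [-4.7, -0.3, 2.0]
[0.62156743 0.1634896  0.00952228] [-5.26610173 -0.35013547  3.08326174]
```

View pics/c_14.png

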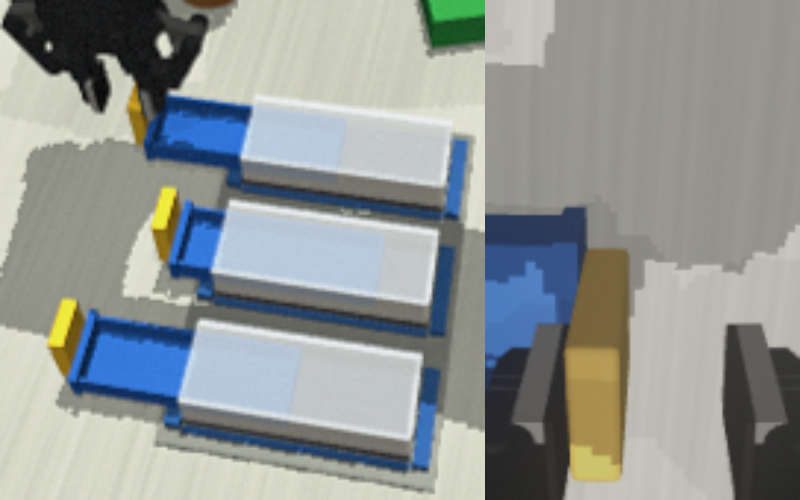

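All three stand out together: left ~70, middle ~29, right ~70 mm. I'll pause clear of the tabs, then push the right one home with the front finger.

```bash
python3 -m jog '[[3,-0.5,-0.03,0,0],[3,-1,-0.06,0,0],[3,-1,-0.06,0,0],[3,-1,-0.06,0,0]]' | egrep 'tool|force'
python3 - <<'E'
from h import *
f=vision.grab_frame("top");cv2.imwrite("pics/top15.png",f[:,:,::-1]);P=vision.camera_params("top")
for b in blobs(yellow(f)):
    p=back("top",P,b[2],.055);q=p[:2]-[.4635,.2375];print(b[1],p.round(4),(q@[.998,.06]).round(4))
E
python3 -m jog '[[3,-0.6,-0.04,0,0],[3,-1,-0.06,0,0],[3,-1.5,-0.09,0,0],[3,-2,-0.12,0,0],[3,-2.5,-0.15,0,0],[3,-3,-0.18,0,0],[3,-3.5,-0.21,0,0],[3,-4,-0.24,0,0],[3,-4.5,-0.27,0,0],[3,-5,-0.3,0,0],[3,-5.5,-0.33,0,0],[3,-6,-0.36,0,0],[3,-6.5,-0.39,0,0],[3,-7,-0.42,0,0],[3,-7.4,-0.44,0,0],[3,-7.4,-0.44,0,0]]'| egrep 'tool|force|time'
```

```text
tool_pos: [0.6119, 0.1629, 0.0097]
force: [-1.1, 0.2, 0.2]
11 [0.6019 0.3385 0.055 ] 0.1442
43 [ 0.3032 -0.0417  0.055 ] -0.1767
time: 22.52
tool_pos: [0.5373, 0.1584, 0.0097]
force: [-0.8, 0.5, 0.8]
```

```bash
python3 -m jog '[[3,-0.2,-0.01,0,0],[3,-0.4,-0.02,0,0]]'| egrep 'tool|force'
```

```text
tool_pos: [0.5334, 0.1581, 0.0097]
force: [1.4, 0.1, -0.1]
```

```bash
python3 -m jog '[[3,-0.1,-0.01,0,0],[3,-0.2,-0.01,0,0]]'| egrep 'tool|force'
```

```text
tool_pos: [0.5316, 0.1581, 0.0098]
force: [3.3, -0.6, -1.5]
```

```bash
python3 -m jog '[[3,-0.1,-0.01,0,0],[3,-0.15,-0.01,0,0]]'| egrep 'tool|force'
```

```text
tool_pos: [0.5303, 0.1579, 0.0098]
force: [3.4, 0.1, -3.1]
```

```bash
python3 -m jog '[[3,-0.1,-0.01,0,0],[3,-0.1,-0.01,0,0]]'| egrep 'tool|force'; python3 look.py 16
```

```text
tool_pos: [0.5299, 0.1578, 0.01]
force: [5.4, 0.5, -1.4]
[0.52989337 0.15782892 0.01004948] [ 4.81057213  0.41713019 -1.92657401]
```

View pics/c_16.png

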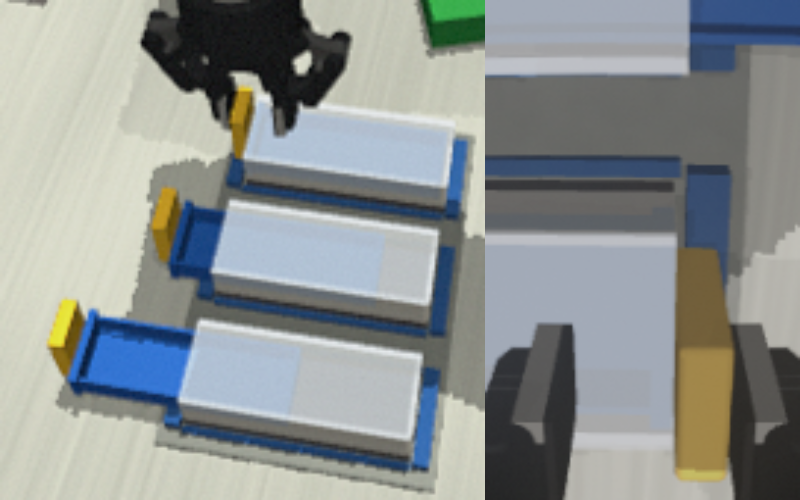

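Right is home. Next the middle drawer.

```bash
python3 -m jog '[[3,0.5,0.03,0,0],[3,1,0.06,0,0],[3,1,0.06,2,0],[3,1,0.06,4,0],[3,2,3,4,0],[3,3,6,4,0],[3,4,8.6,4,0],[3,4,8.6,4,0],[3,4,8.6,2,0],[3,4,8.6,0,0],[3,4,8.6,0,0]]' | egrep 'tool|force'
```

```text
tool_pos: [0.5669, 0.2423, 0.0065]
force: [-0.8, 0.6, -0.4]
```

```bash
python3 -m jog '[[3,-0.5,-0.03,0,0],[3,-1.0,-0.06,0,0],[3,-1.5,-0.09,0,0],[3,-2,-0.12,0,0],[3,-2.5,-0.15,0,0],[3,-3,-0.18,0,0],[3,-3.5,-0.21,0,0],[3,-4,-0.23,0,0]]' | egrep 'tool|force'
```

```text
tool_pos: [0.5267, 0.2401, 0.0066]
force: [1.7, 0.3, 1.2]
```

```bash
python3 -m jog '[[3,-0.1,-0.01,0.1,0],[3,-0.15,-0.01,0.2,0]]'| egrep 'tool|force'
```

```text
tool_pos: [0.5251, 0.24, 0.0085]
force: [2.5, 0.3, -2.6]
```

```bash
python3 -m jog '[[3,-0.1,-0.01,0,0],[3,-0.1,-0.01,0,0]]'| egrep 'tool|force'
```

```text
tool_pos: [0.5251, 0.2398, 0.0087]
force: [4.7, 0.2, -2.4]
```

```bash
python3 -m jog '[[3,-0.1,-0.01,0,0],[3,-0.1,-0.01,0,0]]'| egrep 'tool|force'
```

```text
tool_pos: [0.5251, 0.2397, 0.0089]
force: [4.5, 0.1, -2.1]
```

```bash
python3 -m jog '[[3,0.5,0.03,0,0],[3,1,0.06,0,0],[3,1,0.06,2,0],[3,1,0.06,4,0],[3,3,3,4,0],[3,5.5,6,4,0],[3,8.1,9,4,0],[3,8.1,9,4,0],[3,8.1,9,2,0],[3,8.1,9,0.1,0],[3,8.1,9,0.1,0]]' | egrep 'tool|force'; python3 look.py 17
```

```text
tool_pos: [0.603, 0.3279, 0.0063]
force: [-0.3, -0.8, -1.0]
[0.60534453 0.32903767 0.00910073] [ 0.71954219 -0.19925339  0.208272  ]
```

View pics/c_17.png

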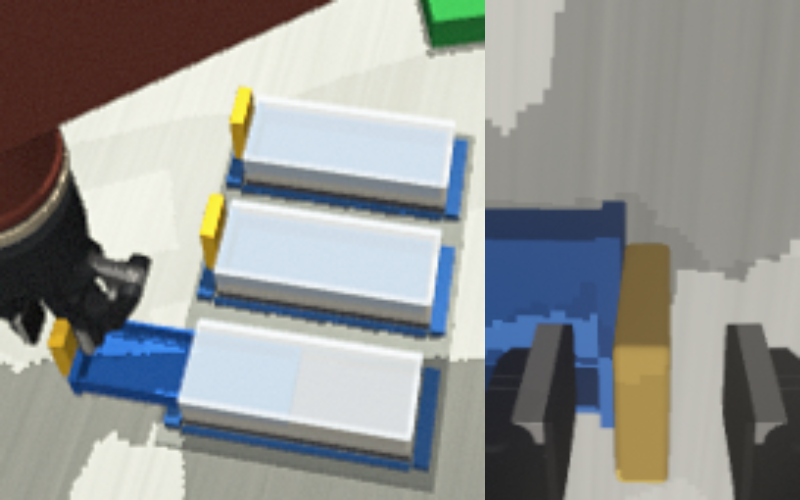

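```bash
python3 -m jog '[[3,-0.5,-0.03,0,0],[3,-1,-0.06,0,0],[3,-1.5,-0.09,0,0],[3,-2,-0.12,0,0],[3,-2.5,-0.15,0,0],[3,-3,-0.18,0,0],[3,-3.5,-0.21,0,0],[3,-4,-0.24,0,0],[3,-4.5,-0.27,0,0],[3,-5,-0.3,0,0],[3,-5.5,-0.33,0,0],[3,-6,-0.36,0,0],[3,-6.5,-0.39,0,0],[3,-7,-0.42,0,0],[3,-7.5,-0.45,0,0],[3,-8,-0.48,0,0],[3,-8.1,-0.49,0,0]]'| egrep 'tool|force|time'
```

```text
time: 30.35
tool_pos: [0.5238, 0.3241, 0.009]
force: [1.1, 0.8, -0.4]
```

```bash
python3 -m jog '[[3,-0.1,-0.01,0,0],[3,-0.2,-0.01,0,0]]'| egrep 'tool|force'
```

```text
tool_pos: [0.5221, 0.324, 0.009]
force: [2.8, -0.4, -1.4]
```

```bash
python3 -m jog '[[3,-0.1,-0.01,0,0],[3,-0.15,-0.01,0,0]]'| egrep 'tool|force'
```

```text
tool_pos: [0.521, 0.3238, 0.009]
force: [3.5, -0.3, -0.9]
```

```bash
python3 -m jog '[[3,-0.1,-0.01,0,0],[3,-0.1,-0.01,0,0]]'| egrep 'tool|force'
```

```text
tool_pos: [0.5204, 0.3236, 0.0091]
force: [4.6, 1.1, -1.6]
```

```bash
python3 -m jog '[[3,-0.1,-0.01,0,0],[3,-0.1,-0.01,0,0]]'| egrep 'tool|force'
```

```text
tool_pos: [0.5203, 0.3236, 0.0094]
force: [5.8, 1.1, -1.9]
```

```bash
python3 - <<'E'
from h import *
print(manip.get_state()["joints"].round(3))
vision.grab_frame("side")
for q in ("tier_b","reject"): print([(round(d["p"],2),np.round(d["centre"],3)) for d in models.landmark_of(q,"side")])
f=vision.grab_frame("top");P=vision.camera_params("top");cv2.imwrite("pics/top18.png",f[:,:,::-1])
E
```

```text
[0.427 0.393 1.684 0.002 1.075 0.364]
[(0.94, array([0.458, 0.244, 0.004])), (0.85, array([0.454, 0.32 , 0.005])), (0.83, array([0.261, 0.222, 0.   ])), (0.61, array([0.464, 0.15 , 0.009])), (0.58, array([ 0.371, -0.014, -0.006]))]
[(0.58, array([ 0.46 , -0.204, -0.002]))]
```

View pics/top18.png

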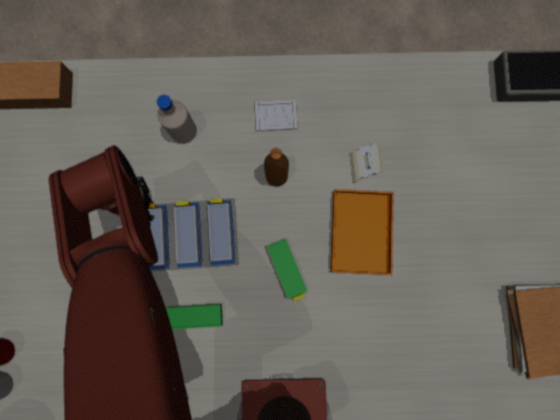

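```bash
python3 -m jog '[[3,0.6,0.03,0,0],[3,1,0.06,2,0.1],[3,1,0.06,5,0.28],[5,-0.5,-2,7,0.46],[6.8,-2,-4,7,0.64],[6.8,-3.5,-6,7,0.82],[6.8,-5,-7.5,7,1.0],[6.8,-5.75,-8.6,7,1.18],[6.8,-5.75,-8.6,7,1.36],[6.8,-5.75,-8.6,7,1.54],[6.8,-5.75,-8.6,7,1.57],[6.8,-5.75,-8.6,7,1.57]]'
python3 - <<'E'
from h import *
W=vision.camera_params("wrist");f=vision.grab_frame("wrist")[:,:,::-1].copy();S=vision.camera_params("side");g=vision.grab_frame("side")[:,:,::-1].copy()
s=manip.get_state();print(s["tool_pos"],R.from_rotvec(s["ee_rot"]).as_matrix().round(3).tolist())
O=np.array([.4625,.2375]);y=.06;Rm=np.array([[np.cos(y),-np.sin(y)],[np.sin(y),np.cos(y)]])
f=cv2.resize(f,(1120,840));g=cv2.resize(g,(1680,1260))
def poly(im,P,pr,k,X,Y,z,c):
    q=[pr(P,[*(O+Rm@np.array(v)),z])*k for v in((X[0],Y[0]),(X[1],Y[0]),(X[1],Y[1]),(X[0],Y[1]))]
    cv2.polylines(im,[np.round(q).astype(int)],True,c,1)
for im,P,pr,k in((f,W,projw,2),(g,S,proj,3)):
    for t in(-.084,0,.084):
        poly(im,P,pr,k,(-.07,.07),(t-.026,t+.026),.040,(0,255,0)); poly(im,P,pr,k,(.07,.08),(t-.015,t+.015),.066,(255,0,255))
cv2.imwrite("pics/w19.png",cv2.resize(f,(780,585)))
cv2.imwrite("pics/s19.png",g[700:1200,500:1100])
E
```

```text
time: 33.05
tool_pos: [0.4624, 0.2376, 0.0791]
ee_rot: [-0.091, 3.139, -0.016]
force: [-0.2, -0.1, 0.0]
gripper_width: 0.0677
[0.46267371 0.23765487 0.07924228] [[-0.998, -0.059, 0.002], [-0.059, 0.998, -0.01], [-0.001, -0.01, -1.0]]
```

View pics/w19.png

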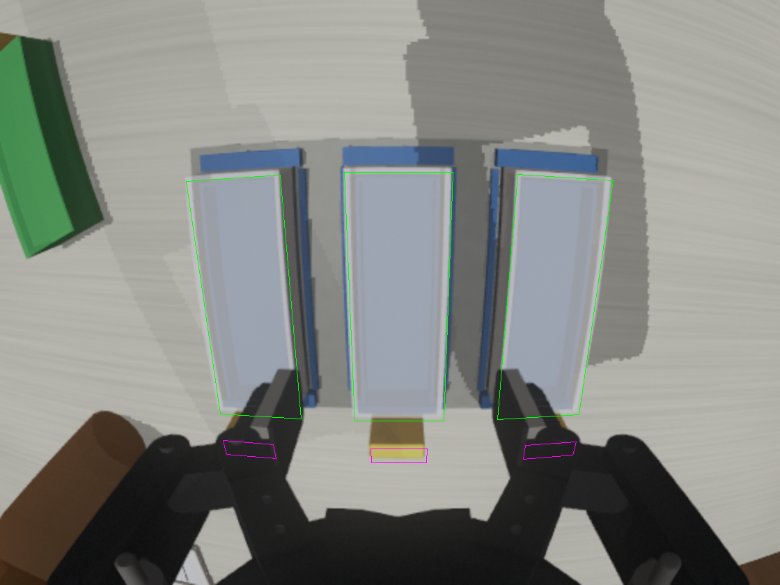

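View pics/s19.png

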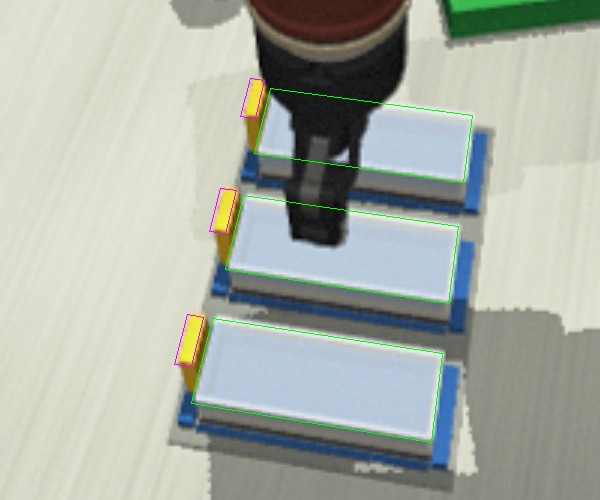

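```bash
python3 -m jog '[[6.8,-0.1,0,-3,0],[6.8,-0.1,0,-6,0],[6.8,-0.1,0,-8.5,0],[6.8,-0.1,0,-9.5,0],[6.8,-0.1,0,-9.5,0]]'
python3 look.py 20
```

```text
time: 33.78
tool_pos: [0.4612, 0.2375, -0.0162]
ee_rot: [-0.091, 3.14, -0.016]
force: [-0.3, -0.2, -0.0]
gripper_width: 0.0685
[ 0.46251081  0.23794057 -0.01480963] [-0.5564627 -0.2251511  0.205487 ]
```

View pics/side_20.png

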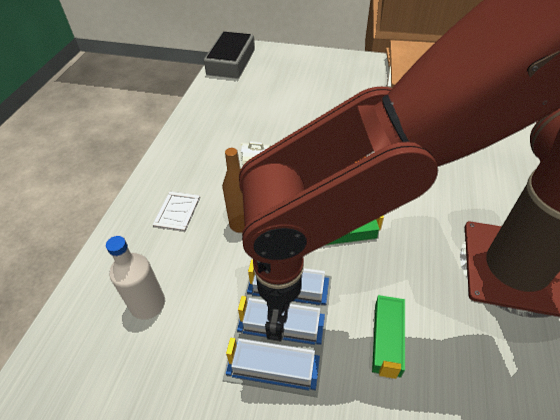

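View pics/wrist_20.png

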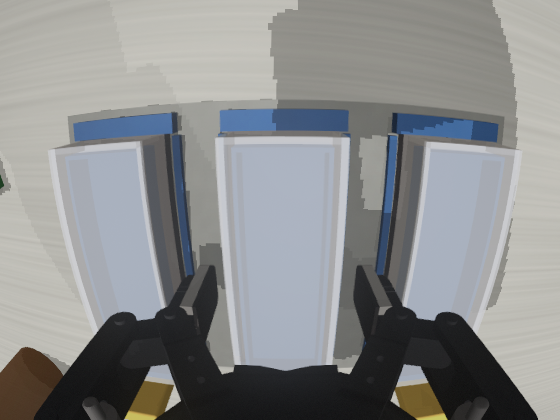

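```bash
python3 -m jog '[[6.8,-0.15,-0.03,-0.8,0],[6.8,-0.15,-0.03,-1.4,0],[6.8,-0.15,-0.03,-1.4,0]]'
python3 -m jog '[[5,0,0,0,0],[4.8,0,0,0,0],[4.6,0,0,0,0],[4.6,0,0,0,0],[4.6,0,0,0,0]]' 70
python3 look.py 21
```

```text
time: 34.25
tool_pos: [0.4604, 0.2375, -0.0294]
ee_rot: [-0.091, 3.138, -0.015]
force: [-0.0, 0.8, 0.8]
gripper_width: 0.0679
time: 34.88
tool_pos: [0.4608, 0.2373, -0.0289]
ee_rot: [-0.091, 3.138, -0.016]
force: [0.2, -4.1, 5.2]
gripper_width: 0.0512
[ 0.46079468  0.23735158 -0.02891673] [-0.88896846 -3.64309914  5.91451811]
```

View pics/wrist_21.png

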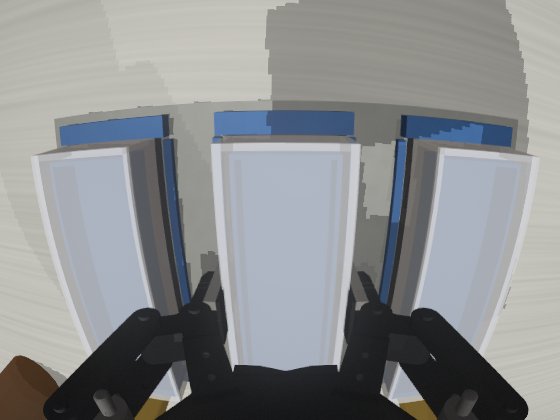

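```bash
python3 -m jog '[[4.6,0,0,0.6,0],[4.6,0,0,1.2,0],[4.6,0,0,2.0,0],[4.6,0,0,2.0,0]]'
python3 look.py 22
```

```text
time: 35.48
tool_pos: [0.4607, 0.2375, -0.0085]
ee_rot: [-0.092, 3.137, -0.015]
force: [0.6, -0.4, -7.6]
gripper_width: 0.0511
[ 0.46039972  0.23732953 -0.00904027] [-0.2443289   0.08175548 -7.88474445]
```

View pics/c_22.png

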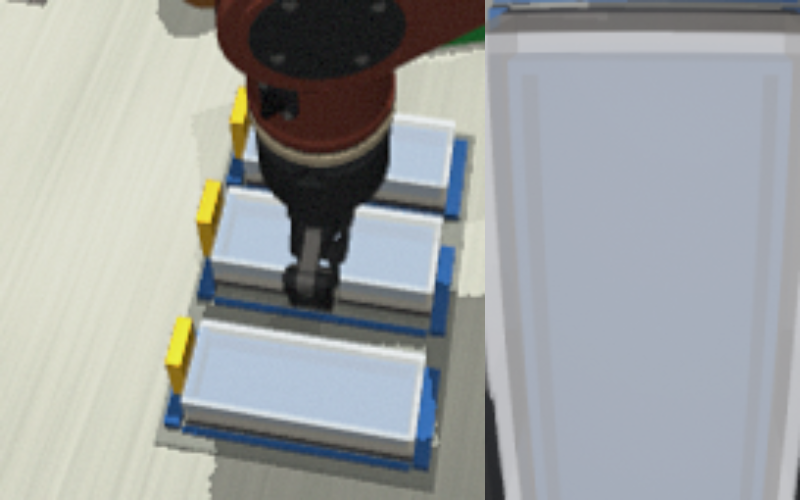

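View pics/wrist_22.png

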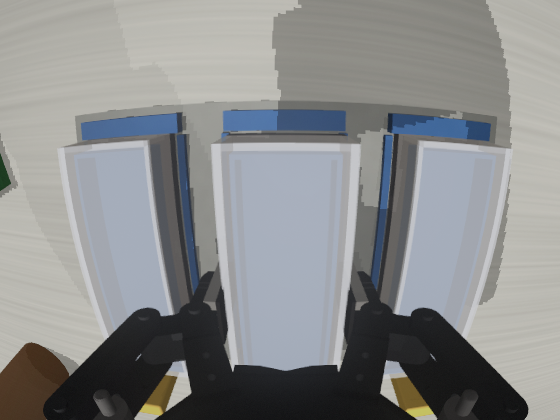

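```bash
python3 -m jog '[[4.6,0,0,2,0],[4.6,0,0,4.5,0],[4.6,0,0,7,0],[4.6,0,-1,9,0],[4.6,-0.5,-4,9.5,0],[4.6,-1,-8,9.5,0],[4.6,-1.5,-12,9.5,0],[4.6,-2,-16,9.5,0],[4.6,-2,-20,9.5,0],[4.6,-2,-24,9.5,0],[4.6,-2,-28,9.5,-0.03],[4.6,-1.5,-32,9.5,-0.06],[4.6,-1,-36,9.5,-0.09],[4.6,-0.5,-40,9.5,-0.12],[4.6,-0.3,-43,9.5,-0.12],[4.6,-0.3,-44.3,9.5,-0.12],[4.6,-0.3,-44.3,9.5,-0.12],[4.6,-0.3,-44.3,9.5,-0.12]]'
python3 - <<'E'
from h import *
for n in("wrist","side","top"):
    f=vision.grab_frame(n);cv2.imwrite(f"pics/{n}_23.png",f[:,:,::-1])
print(manip.get_state()["tool_pos"])
E
```

```text
time: 37.83
tool_pos: [0.457, -0.2044, 0.0855]
ee_rot: [0.096, 3.14, -0.014]
force: [-0.1, -0.2, -8.9]
gripper_width: 0.051
[ 0.45739384 -0.20461046  0.08588169]
```

View pics/wrist_23.png

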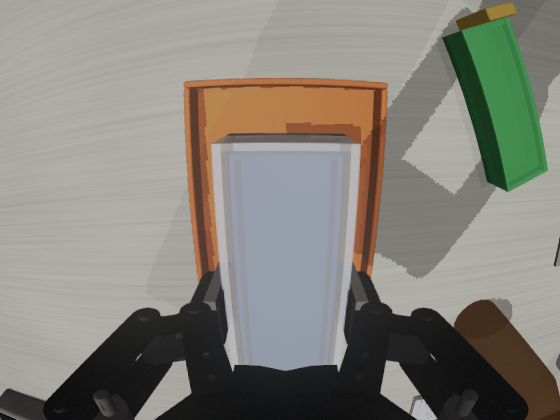

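View pics/side_23.png

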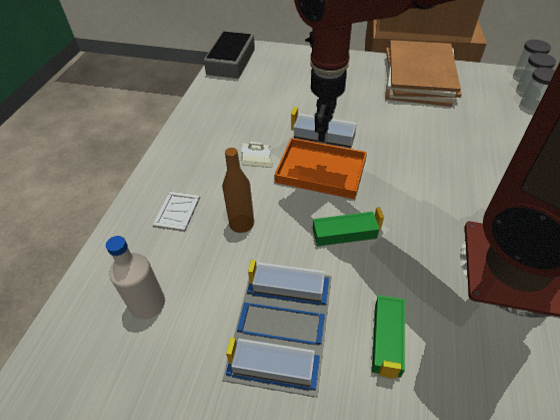

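View pics/top_23.png

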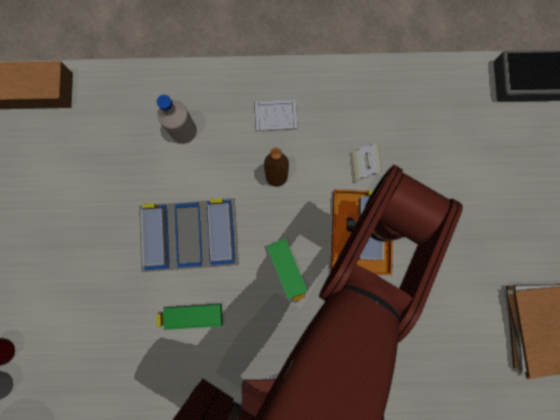

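```bash
python3 -m jog '[[4.6,0,-0.15,-3,0],[4.6,0,-0.15,-6,0],[4.6,0,-0.15,-8.5,0],[4.6,0,-0.15,-10.2,0],[4.6,0,-0.15,-10.9,0],[4.6,0,-0.15,-10.9,0],[4.6,0,-0.15,-10.9,0]]'|egrep 'tool|force'
```

```text
tool_pos: [0.4583, -0.2067, -0.0221]
force: [0.4, -0.2, -6.5]
```

```bash
python3 -m jog '[[4.6,0,0,-0.2,0],[4.6,0,0,-0.4,0],[4.6,0,0,-0.4,0]]'|egrep 'tool|force'
```

```text
tool_pos: [0.4582, -0.2066, -0.0261]
force: [0.2, -0.4, -7.8]
```

```bash
python3 -m jog '[[4.6,0,0,-0.15,0],[4.6,0,0,-0.15,0]]'|egrep 'tool|force'
```

```text
tool_pos: [0.4581, -0.2066, -0.0278]
force: [-0.7, 0.3, -8.4]
```

```bash
python3 -m jog '[[4.6,0,0,-0.15,0],[4.6,0,0,-0.15,0]]'|egrep 'tool|force'
```

```text
tool_pos: [0.4582, -0.2066, -0.0279]
force: [-6.2, 4.2, 7.2]
```

```bash
python3 -m jog '[[5.6,0,0,0,0],[6.6,0,0,0,0],[6.8,0,0,0,0],[6.8,0,0,0,0]]'|egrep 'tool|force|width'; python3 -m jog '[[6.8,0,0,1.5,0],[6.8,0,0,4,0],[6.8,0,0,8,0],[6.8,0,0,12,0],[6.8,0,0,16,0],[6.8,-3,3,20,0],[6.8,-6,8,22,0],[6.8,-6,12,22,0],[6.8,-6,12,22,0]]'
python3 - <<'E'
from h import *
for n in("side","top"):
    f=vision.grab_frame(n);cv2.imwrite(f"pics/{n}_24.png",f[:,:,::-1])
P=vision.camera_params("top")
for b in blobs(yellow(f)): print(b[1],back("top",P,b[2],.055).round(4))
for q in("tier_a","beer_bottle","detergent","shard","foil_tray"):
    print(q,[(round(d["p"],2),np.round(d["centre"],3)) for d in models.landmark_of(q,"top")])
E
```

```text
tool_pos: [0.4584, -0.2068, -0.0278]
force: [0.3, 0.1, 0.1]
gripper_width: 0.068
time: 41.35
tool_pos: [0.3985, -0.085, 0.1937]
ee_rot: [0.089, 3.135, -0.017]
force: [-0.0, 0.3, 0.7]
gripper_width: 0.0683
46 [0.5402 0.1553 0.055 ]
58 [ 0.535  -0.2126  0.055 ]
45 [0.5306 0.3238 0.055 ]
44 [ 0.3032 -0.0414  0.055 ]
48 [0.2546 0.2932 0.055 ]
tier_a [(0.93, array([ 0.37 , -0.012,  0.003])), (0.72, array([0.465, 0.151, 0.   ])), (0.62, array([ 0.26 ,  0.218, -0.001])), (0.6, array([0.459, 0.318, 0.007]))]
beer_bottle [(0.74, array([ 0.612,  0.01 , -0.001]))]
detergent [(0.7, array([0.743, 0.249, 0.004])), (0.18, array([0.533, 0.324, 0.065]))]
shard [(0.96, array([ 0.644, -0.225, -0.   ]))]
foil_tray [(0.9, array([0.775, 0.007, 0.004]))]
```

View pics/side_24.png

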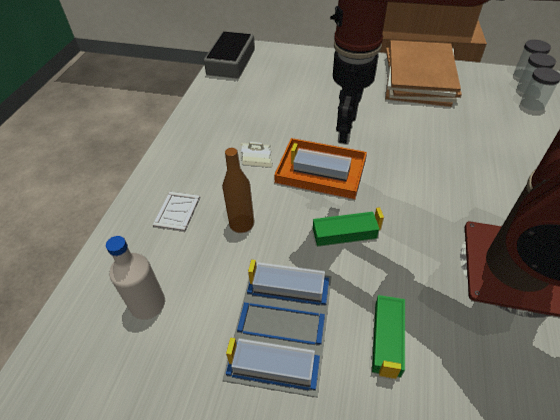

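View pics/top_24.png

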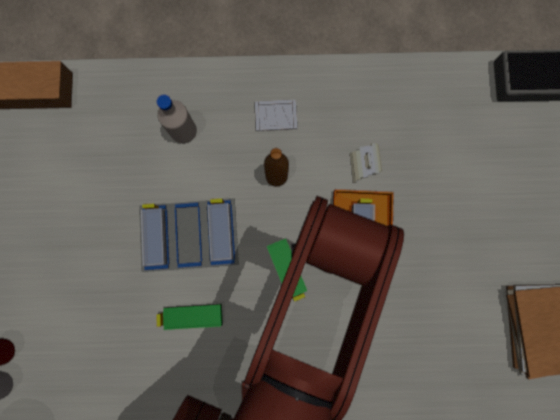

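```bash
python3 - <<'E'
import cv2,numpy as np
f=cv2.imread("pics/side_24.png")
a=cv2.resize(f[130:205,265:375],(760,518)[:2],interpolation=cv2.INTER_CUBIC)
cv2.imwrite("pics/c_25.png",cv2.resize(f[130:205,265:375],(440,300),interpolation=cv2.INTER_CUBIC))
E
```

```text
(no output)
```

View pics/c_25.png

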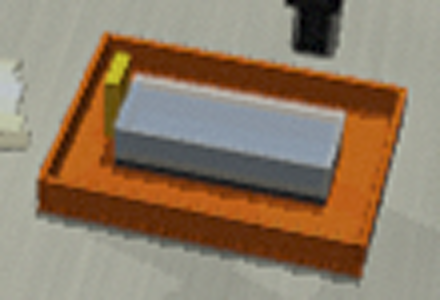

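The tier lies flat and upright in the tray with its drawer shut, and the gripper is clear. Handing in.

```bash
python3 -c "
from rig import job;print(job.close_job())"
```

```text
the job is handed in; nothing more can be done
None
```

The job is done and handed in at about 41.5 s. The middle tier was the one that binds, and it now lies flat and right way up in the orange reject tray with its drawer shut.

- **Travel:** I pulled all three drawers out and left them out together. Left came out about 70 mm, middle stopped dead at about 29 mm, and right came out about 70 mm. I took each end stop at about 5–6 N, below the roughly 10 N that tips a tier.
- **Pushed home:** I pushed all three in until they met firm resistance of about 5–6 N. In the last picture the two rack tabs are within about 2 mm of where a fully shut drawer puts them.
- **Last checks:** The two good tiers are in the rack. The bottles, the shard and the aluminium tray are within about 4 mm of where they started, which is as close as the measurements go. The gripper was clear of everything.

**What disagreed or failed:**
- The finger tips sat about 40 mm behind the reported tool point, not at it. My first two pulls passed above the tab without touching it. Both cameras showed the same offset, so I worked from the pictures and the force readings.
- The final network check with the top camera missed the tier in the reject tray because the arm partly hid it. The side camera picture confirmed it.
- The top view with all drawers out was mostly blocked by the arm, so the travel figures come from the stop positions, with side pictures showing all three out.

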